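# Clear the craft desk: glue stick into its tube, cups into one stack

### The job

Clear up the craft cups: first take the glue stick out of the red cup and slide it, cap upward, all the way down into the green tube of the desk tidy. Then nest the yellow cup fully into the red cup, which stays about where it stands, and after that nest the blue cup fully into the yellow one, leaving one straight upright stack. Leave the other things on the desk where they are.

Things in the scene. Friction and masses are not known exactly. Their poses are not given: they have to be found in the camera images.
- red_cup_mid (a point): Red stacking cup, 72 mm tall, 50 g, upright; all three alike. Lower 47 mm: cone, 40 mm wide at the foot, 55 at its top; above it a straight collar, 65 mm outer, 60 mm inner diameter, forming a ledge 47 mm above the foot. Nested, this ledge rests on the lower cup's rim: 25 mm higher, 2 mm side play. Point: on the axis, 36 mm above the foot, z up. Inner floor 5 mm up. Holds the glue stick.
- yellow_cup_mid (a point): Yellow stacking cup, 72 mm tall, 50 g, upright; all three alike. Lower 47 mm: cone, 40 mm wide at the foot, 55 at its top; above it a straight collar, 65 mm outer, 60 mm inner diameter, forming a ledge 47 mm above the foot. Nested, this ledge rests on the lower cup's rim: 25 mm higher, 2 mm side play. Point: on the axis, 36 mm above the foot, z up. Starts empty.
- blue_cup_mid (a point): Blue stacking cup, 72 mm tall, 50 g, upright; all three alike. Lower 47 mm: cone, 40 mm wide at the foot, 55 at its top; above it a straight collar, 65 mm outer, 60 mm inner diameter, forming a ledge 47 mm above the foot. Nested, this ledge rests on the lower cup's rim: 25 mm higher, 2 mm side play. Point: on the axis, 36 mm above the foot, z up. Starts empty.
- glue_mid (a point): Glue stick: white and pale-blue cylinder, 24 mm diameter, 115 mm long, about 40 g, orange foot and (at +z) a 30 mm long orange cap. It starts standing cap up on the red cup's inner floor, near its middle, with 48 mm above the cup's rim. The point is its centre (57.5 mm above its foot); z points to the cap.
- tube_mouth (a point): Centre of the mouth of the green upright tube of the fixed desk tidy, 66 mm above the desk. Bore 28 mm, outer diameter 34 mm; floor 58 mm below the mouth, so the glue stick fully home stands 57 mm out. Tidy: brown board 100 x 90 mm, the tube 25 mm off its middle to its -x side; a grey trough of crayons (tips 75 mm above the desk) begins 34 mm to the tube's +x side.
- eraser: Bystander, to be left alone: white eraser, 22 x 45 x 13 mm, lying. Origin at the centre of its underside.
- paint_jar: Bystander, to be left alone: closed yellow paint jar with a green cap, 44 mm diameter, 60 mm tall, standing. Origin at the centre of its underside.
- tape: Bystander, to be left alone: roll of clear tape, 56 mm outer diameter, 18 mm tall, lying flat. Origin at the centre of its underside.
- marker: Bystander, to be left alone: white marker with a blue cap, 125 mm long (along its x), 16 mm thick, lying. Origin at the centre of its underside.
- brush: Bystander, to be left alone: paint brush, 170 mm long (along its x), 9 mm thick, lying. Origin at the centre of its underside.
Not all that is in view belongs to the job. There is more than one size of the part that bears blue_cup_mid; the job needs the middle-sized.

How it is judged:
On the way, in this order (a step that is already met when the one before it is completed fails the run):
1. the glue stick stands fully down in the tube, cap up (horizontal distance between glue_mid and tube_mouth below 0.006 m and z of glue_mid in the frame of tube_mouth between -0.006 and 0.005 m and angle between glue_mid's own z axis and vertical below 0.12 rad), for 0.2 s.
2. the yellow cup is nested fully in the red cup, the glue stick still in its tube (all of step 1 and horizontal distance between yellow_cup_mid and red_cup_mid below 0.005 m and z of yellow_cup_mid in the frame of red_cup_mid between 0.021 and 0.029 m and angle between the z axis of yellow_cup_mid and the z axis of red_cup_mid, either way round below 0.08 rad and angle between yellow_cup_mid's own z axis and vertical below 0.12 rad and angle between red_cup_mid's own z axis and vertical below 0.1 rad and height (world z) of red_cup_mid below 0.042 m and distance of red_cup_mid from where it was at the start of the episode below 0.05 m), for 0.2 s.
3. the blue cup is nested fully in the yellow cup (horizontal distance between blue_cup_mid and yellow_cup_mid below 0.005 m and z of blue_cup_mid in the frame of yellow_cup_mid between 0.021 and 0.029 m and angle between the z axis of blue_cup_mid and the z axis of yellow_cup_mid, either way round below 0.08 rad and angle between each of blue_cup_mid, yellow_cup_mid's own z axis and vertical below 0.12 rad and horizontal distance between yellow_cup_mid and red_cup_mid below 0.005 m and z of yellow_cup_mid in the frame of red_cup_mid between 0.021 and 0.029 m and angle between the z axis of yellow_cup_mid and the z axis of red_cup_mid, either way round below 0.08 rad), for 0.2 s.
At the end, for the whole second after the job is handed in: Glue stick in tube, cap up (0.12 rad), within 6 mm of its axis and 5 mm of fully home. Red cup upright (0.1 rad) on the desk, under 50 mm from its start. Yellow in red, blue in yellow: each 25 mm (+-4) above the cup below, axes within 5 mm and 0.08 rad, upright within 0.12 rad (all of step 1 and all of step 3 and angle between red_cup_mid's own z axis and vertical below 0.1 rad and height (world z) of red_cup_mid below 0.042 m and distance of red_cup_mid from where it was at the start of the episode below 0.05 m); the robot touches nothing.
It fails at once if the eraser is moved by more than 40 mm (distance of eraser from where it was at the start of the episode above 0.04 m).
It fails at once if the paint jar is moved by more than 40 mm (distance of paint_jar from where it was at the start of the episode above 0.04 m).
It fails at once if the tape is moved by more than 40 mm (distance of tape from where it was at the start of the episode above 0.04 m).
It fails at once if the marker is moved by more than 40 mm (distance of marker from where it was at the start of the episode above 0.04 m).
It fails at once if the brush is moved by more than 40 mm (distance of brush from where it was at the start of the episode above 0.04 m).
It also fails if it takes over 70 s, if anything falls off the work surface, if the arm or the gripper's body presses on something with over 40 N, if the wrist force passes 120 N, or if a joint passes its speed limit or range.

### The arm

A 6-joint arm with a two-finger parallel gripper is mounted at the origin on the work surface. World frame = base frame: x ahead of the robot, y to its left, z up, the work surface at z = 0. Lengths are in m, angles in rad, forces in N, time in s.
With the tool pointing down it reaches from about 0.35 to 0.925 m from the base axis. Payload 6.4 kg.
Tool frame: the origin (TCP) lies midway between the tips of the shut fingers; the grasp point (between the pads) lies r.tcp_to_grasp behind it (r.tcp_to_grasp is the distance from the TCP to the grasp point, in m); y points along the fingers, x is the direction in which the jaws open and shut, and the axes are right-handed (so a half turn about y gives the same grasp; the last joint's range is limited). The gripper opens to 85 mm and grips with 20 to 120 N. Pads are 22 mm wide; open, the fingers measure 114 mm over their backs; the gripper's body (76 mm by 85 mm) begins 54 mm behind the grasp point. The pads swing forward as they close: fully open they stand 13 mm farther back than shut.
Start: joints at [-0.174, 0.245, 1.558, -0, 1.339, -0.174], TCP at [0.65, 0, 0.231] pointing down, gripper open.
Joint ranges: [-3.13, 3.13], [-1.02, 2.26], [0.13, 2.54], [-0.95, 4.09], [0.21, 2.88], [-2.74, 2.74]. Speed limits (rad/s): [2.57, 2.57, 3.14, 3.14, 3.14, 3.14].

### API

Orientations are given as a unit quaternion [w, x, y, z].
In Python, from plant import r gives the robot as it stands. The module is installed in compiled form; this text tells all that it offers.
- The arm moves only by the shell command python3 -m handwheel 'ROWS' [FORCE]. ROWS is text: rows parted by semicolons, each of 5 numbers parted by spaces: the shift along the world's x, y, z in mm, then the turn about the world's z in degrees, then the opening, from -1 (shut) to 1 (fully open). In form: tx ty tz twist gripper; .... A call has exactly 10 rows; each row shifts and turns the pose as measured when the row begins; what a row does not reach is not made up. A row lasts 1/12 s, in which the tool goes at most 41.7 mm and 7.16 degrees, less where a joint would pass 70% of its speed; a pose out of reach is approached as far as the arm can. A call with a gripper value outside its range is refused whole. The fingers move at their own pace and stop on an object; FORCE is the grip in N (left out, the last holds). Time passes only in rows, so rows that do not move let the fingers close, or fill a call up. It gives the time, the measured TCP pose, the force and the opening at its end, in the units of the state.
- r.get_obs(): the state, without advancing time (a new reading comes with each control period).
- r.camera(name): name is "scene" or "side" or "wrist"; returns a dict with "img" (420x560x3 uint8, blue, green, red), "fx", "fy", "cx", "cy" (pixels), "view" (4x4, takes a point from world to camera coordinates); the wrist camera has in their place "mount" (4x4, takes a point from camera to tool coordinates, whose origin is the TCP and whose axes are the tool frame's). Camera axes: x right, y down, z forward; pixel columns grow to the right and rows downward; lengths in m; the calibration is good to about 2 mm. A picture is of the moment at which its call begins: read the wrist's pose just before it. There is no depth.
- r.close_job(): hands the job in, once; it reports no verdict.
The state is a dict: "t": time; "joint_pos": joint angles; "dq": joint speeds; "joint_efforts": joint torques, N m; "ee_pos": TCP position; "eef_rot": TCP orientation; "contact_force": force on the tool from outside, world axes, zero at the start; "moment": the same for the moment, N m; "gripper_width": finger opening in m.
Only numpy, scipy, OpenCV 4.12 (cv2) and the standard library are available. Lean on these libraries where they do the work, as an engineer would, in place of code of your own. Each camera call takes 0.05 s, during which the arm holds its last target.

## Working session

There is one attempt and no reset: what is moved stays moved. The work goes in short steps, Python scripts to look and compute and a shell command to move; the robot and the scene stay as the last step left them, time stands still between calls to the robot, and variables do not carry over. Pictures are saved under pics/ and viewed, and the job is handed in when it is done.

```bash
mkdir -p pics
python3 - <<'E'
from plant import r
import cv2,numpy as np
o=r.get_obs();print({k:np.round(v,3) for k,v in o.items()},r.tcp_to_grasp)
for n in ["scene","side","wrist"]:
    c=r.camera(n);cv2.imwrite(f"pics/{n}0.png",c["img"]);print(n,c["fx"],c["fy"],c["cx"],c["cy"]);print(np.round(c.get("view",c.get("mount")),4))
E
```

```text
{'t': np.float64(0.0), 'joint_pos': array([-0.174,  0.246,  1.559,  0.   ,  1.339, -0.174]), 'dq': array([-0.001, -0.001,  0.002, -0.001, -0.002,  0.002]), 'joint_efforts': array([ 1.0000e-03, -4.2951e+01, -3.2612e+01, -0.0000e+00,  5.0000e-03,
       -0.0000e+00]), 'ee_pos': array([0.649, 0.   , 0.23 ]), 'eef_rot': array([ 0.707, -0.707,  0.001,  0.001]), 'contact_force': array([ 0.01 , -0.584,  0.347]), 'moment': array([ 0.003,  0.008, -0.027]), 'gripper_width': np.float64(0.085)} 0.0187
scene 473.98709324279326 473.98709324279326 281.98743180754076 211.35806252600094
[[-0.1286  0.9917 -0.0085  0.0879]
 [ 0.6745  0.0812 -0.7338 -0.3409]
 [-0.727  -0.1001 -0.6793  1.7009]
 [ 0.      0.      0.      1.    ]]
side 502.6709977132044 502.6709977132044 282.2953364463226 212.91374891024265
[[ 0.8795 -0.4758  0.0052 -0.5299]
 [-0.3433 -0.642  -0.6855  0.2441]
 [ 0.3295  0.6012 -0.728   0.953 ]
 [ 0.      0.      0.      1.    ]]
wrist 307.5166517307548 307.5166517307548 276.8329484291416 205.8937414627214
[[ 1.000e+00 -5.000e-04 -3.000e-04  0.000e+00]
 [ 1.000e-04 -2.952e-01  9.554e-01 -1.409e-01]
 [-6.000e-04 -9.554e-01 -2.952e-01  7.510e-02]
 [ 0.000e+00  0.000e+00  0.000e+00  1.000e+00]]
```

View pics/scene0.png

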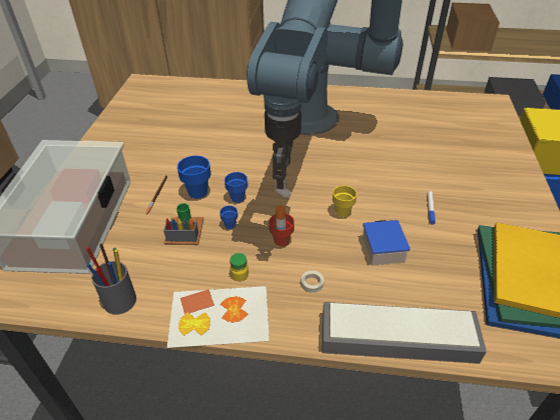

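View pics/side0.png

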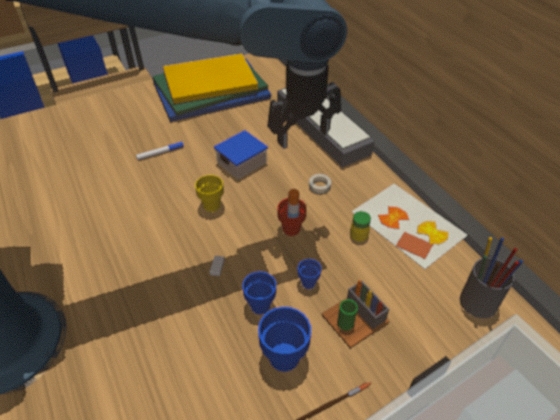

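View pics/wrist0.png

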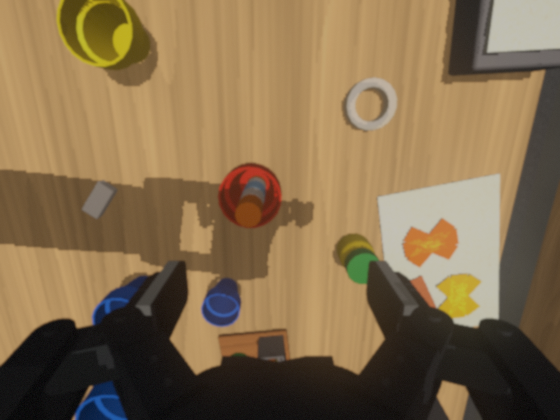

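```bash
cat > h.py <<'E'
import cv2,numpy as np
from plant import r
from scipy.spatial.transform import Rotation as Ro
def crop(img,x0,y0,w,h,s,out):
    c=cv2.resize(img[y0:y0+h,x0:x0+w],None,fx=s,fy=s,interpolation=cv2.INTER_CUBIC)
    for i in range(0,w,10):
        cv2.line(c,(i*s,0),(i*s,4+ (6 if (x0+i)%50==0 else 0)),(255,255,255),1)
        if (x0+i)%20==0: cv2.putText(c,str(x0+i),(i*s,20),0,.35,(255,255,255),1)
    for j in range(0,h,10):
        cv2.line(c,(0,j*s),(4,j*s),(255,255,255),1)
        if (y0+j)%20==0: cv2.putText(c,str(y0+j),(6,j*s+4),0,.35,(255,255,255),1)
    cv2.imwrite(out,c)
def pose():
    o=r.get_obs();w,x,y,z=o["eef_rot"];return o["ee_pos"],Ro.from_quat([x,y,z,w]).as_matrix()
def cam(n):
    p,R=pose();c=r.camera(n)
    if "mount" in c:
        T=np.eye(4);T[:3,:3]=R;T[:3,3]=p
        c["view"]=np.linalg.inv(T@c["mount"])
    return c
def ray(c,u,v):
    V=c["view"];R=V[:3,:3];o=-R.T@V[:3,3]
    return o,R.T@np.array([(u-c["cx"])/c["fx"],(v-c["cy"])/c["fy"],1])
def onz(c,u,v,z):
    o,d=ray(c,u,v);return o+d*(z-o[2])/d[2]
def proj(c,P):
    q=c["view"][:3,:3]@np.asarray(P)+c["view"][:3,3]
    return np.array([c["fx"]*q[0]/q[2]+c["cx"],c["fy"]*q[1]/q[2]+c["cy"]])
def tri(obs):
    A=np.zeros((3,3));b=np.zeros(3)
    for c,u,v in obs:
        o,d=ray(c,u,v);d/=np.linalg.norm(d);M=np.eye(3)-np.outer(d,d);A+=M;b+=M@o
    return np.linalg.solve(A,b)
E
python3 - <<'E'
from h import *
import pickle
S=cam("scene");D=cam("side");W=cam("wrist")
pickle.dump((S,D,W),open("c0.pkl","wb"))
crop(S["img"],150,150,220,140,3,"pics/s1.png")
crop(D["img"],180,160,220,200,3,"pics/d1.png")
crop(W["img"],30,0,260,200,3,"pics/w1.png")
E
```

```text
(no output)
```

View pics/s1.png

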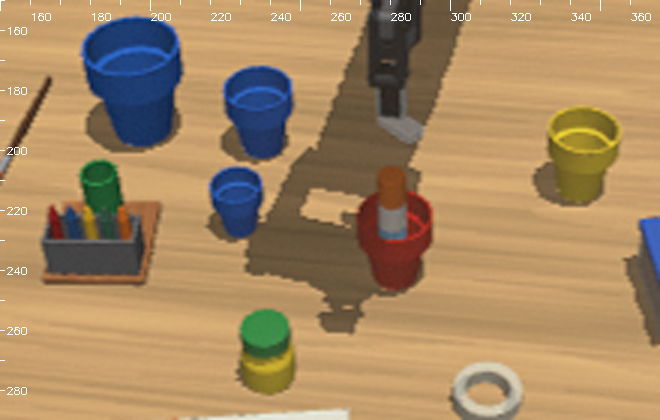

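View pics/d1.png

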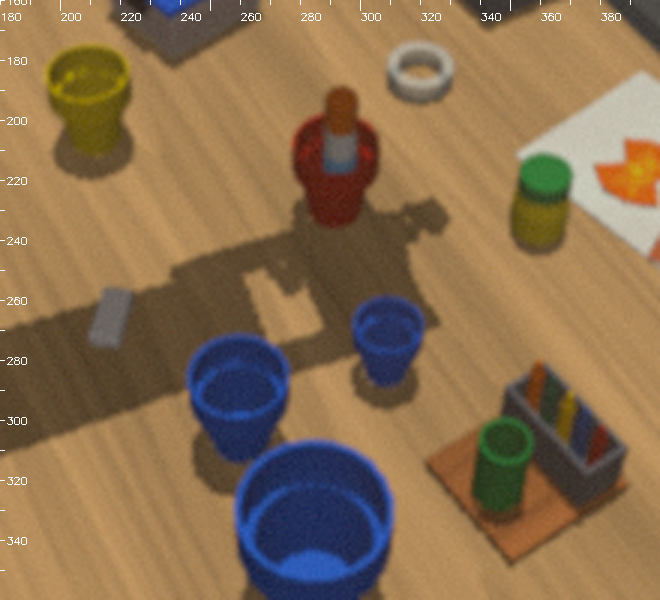

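View pics/w1.png

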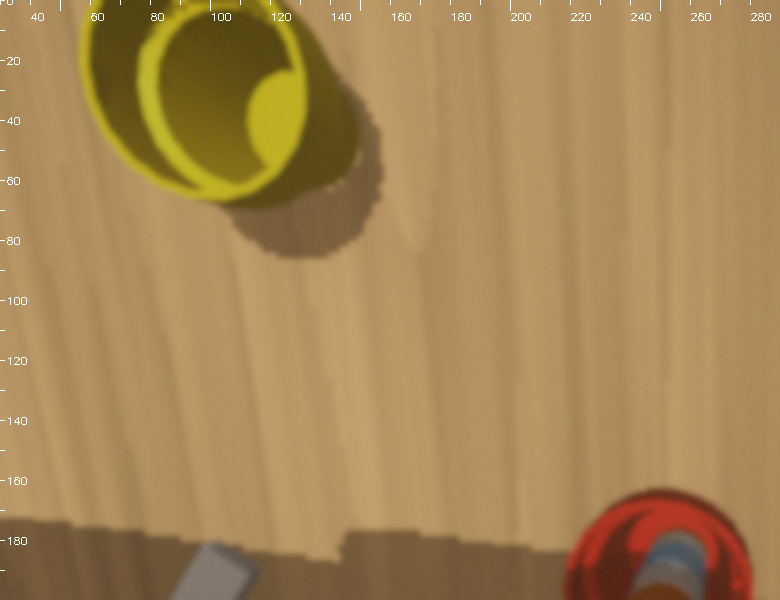

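```bash
cat > ov.py <<'E'
from h import *
import pickle
S,D,W=pickle.load(open("c0.pkl","rb"))
# name: side px, scene px, z, radius
g={"red":((292.2,212),(281.3,224.5),.072,.0325),"yel":((209.7,187.5),(344.7,195),.072,.0325),"blu":((259.7,287),(236.3,182.5),.072,.0325),"tube":((348.5,306.7),(183,209),.066,.017),"cap":((293.8,192),(280.5,209),.12,.012)}
P={}
for k,(d,s,z,rad) in g.items():
    a=onz(D,*d,z);b=onz(S,*s,z);t=tri([(D,*d),(S,*s)]);print(k,np.round(a*1000,1),np.round(b*1000,1),np.round(t*1000,1));P[k]=((a+b)/2,rad)
def draw(c,P,out,box,s):
    x0,y0,w,h=box;im=cv2.resize(c["img"][y0:y0+h,x0:x0+w],None,fx=s,fy=s,interpolation=cv2.INTER_CUBIC)
    for k,(p,rad) in P.items():
        for zz,rr in ([(p[2],rad),(p[2]-.072,.02)] if rad>.03 else [(p[2],rad)]):
            q=np.array([(proj(c,[p[0]+rr*np.cos(t),p[1]+rr*np.sin(t),zz])-[x0-.5,y0-.5])*s for t in np.linspace(0,6.3,60)]).astype(int)
            cv2.polylines(im,[q],False,(255,255,255),1)
    cv2.imwrite(out,im)
if __name__=="__main__":
    draw(S,P,"pics/so.png",(150,150,220,140),3);draw(D,P,"pics/do.png",(180,160,220,200),3);draw(W,P,"pics/wo.png",(30,0,260,400),2)
E
python3 ov.py
```

```text
red [614.4 -22.2  72. ] [633.7  -7.6  72. ] [620.7 -10.1  58.4]
yel [486.6 132.9  72. ] [501.  146.8  72. ] [489.7 146.2  60.9]
blu [ 464.4 -164.2   72. ] [ 483.4 -153.2   72. ] [ 468.2 -156.8   59.6]
tube [ 591.5 -277.7   66. ] [ 600.9 -272.7   66. ] [ 594.4 -275.1   60. ]
cap [622.9 -12.1 120. ] [628.6  -9.8 120. ] [624.7  -9.9 116.8]
```

```bash
python3 -c "
import cv2,numpy as np
a=cv2.imread('pics/so.png');b=cv2.imread('pics/do.png');cv2.imwrite('pics/sdo.png',cv2.resize(np.vstack([a[:,:500],b[120:520,100:600]]),None,fx=.72,fy=.72))"
```

```text
(no output)
```

View pics/so.png

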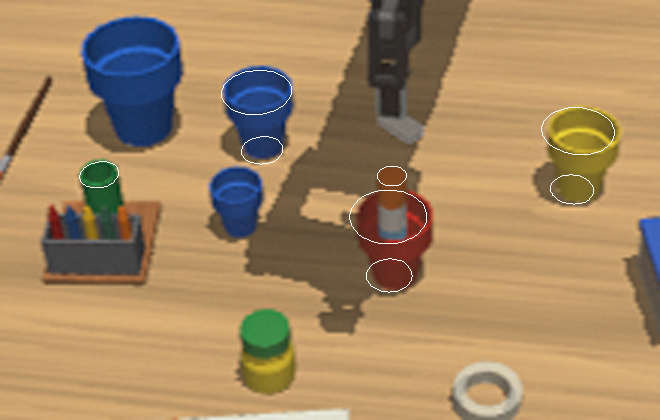

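View pics/do.png

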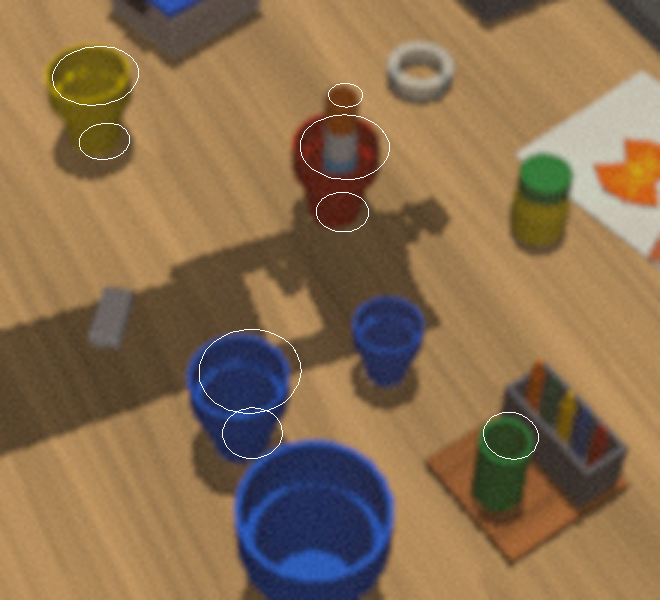

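View pics/wo.png

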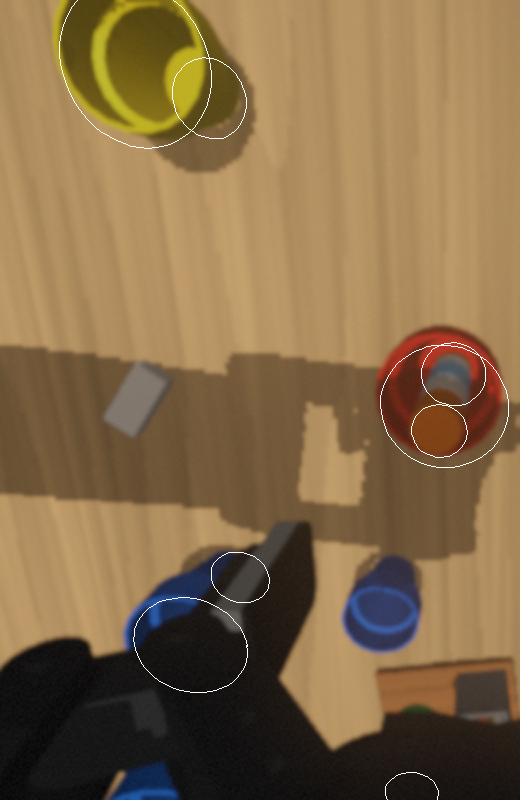

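```bash
cat > fit.py <<'E'
from h import *
from scipy.optimize import minimize
T=np.linspace(0,2*np.pi,40)
CUP=[[(.0325,.072),(.0325,.047)],[(.0275,.047),(.02,0)]]
TUBE=[[(.017,.066),(.017,.008)]]
GLUE=[[(.012,.12),(.012,.09)]]   # cap (absolute z while in cup)
HUE={"red":[(0,6),(172,180)],"yel":[(22,33)],"blu":[(108,128)],"grn":[(50,80)],"org":[(6,17)]}
def mask(img,col,mins=110):
    h=cv2.cvtColor(img,cv2.COLOR_BGR2HSV);m=np.zeros(img.shape[:2],np.uint8)
    for a,b in HUE[col]: m|=cv2.inRange(h,(a,mins,25),(b,255,255))
    return m
def sil(c,model,x,y,dz,ss=4,box=None):
    x0,y0,w,h=box;m=np.zeros((h*ss,w*ss),np.uint8)
    for part in model:
        pts=np.array([proj(c,[x+R*np.cos(t),y+R*np.sin(t),z+dz]) for R,z in part for t in T])
        q=((pts-[x0,y0]+.5)*ss*16).astype(np.int32)
        cv2.fillConvexPoly(m,cv2.convexHull(q),255,shift=4)
    return cv2.resize(m,(w,h),interpolation=cv2.INTER_AREA)/255.
def fit(cams,model,col,x,y,dz=0,mins=110,pad=22):
    obs=[]
    for c in cams:
        u,v=proj(c,[x,y,dz+.04 if model is not GLUE else dz+.105]);b=(int(u)-pad,int(v)-pad,2*pad,2*pad)
        if model is CUP and c.get("mount") is not None: pass
        b=(max(b[0],0),max(b[1],0),2*pad,2*pad)
        m=mask(c["img"],col,mins)[b[1]:b[1]+2*pad,b[0]:b[0]+2*pad]
        b=(b[0],b[1],m.shape[1],m.shape[0]);n,l,st,_=cv2.connectedComponentsWithStats(m)
        k=1+np.argmax(st[1:,4]);m=(l==k).astype(np.uint8)
        cs,_=cv2.findContours(m,cv2.RETR_EXTERNAL,cv2.CHAIN_APPROX_NONE);f=np.zeros_like(m);cv2.drawContours(f,cs,-1,1,-1)
        obs.append((c,b,f.astype(float)))
    cost=lambda p:sum((abs(sil(c,model,p[0]/1e3,p[1]/1e3,dz,box=b)-f)).sum() for c,b,f in obs)
    best=minimize(cost,[x*1e3,y*1e3],method="Nelder-Mead",options=dict(initial_simplex=[[x*1e3,y*1e3],[x*1e3+12,y*1e3],[x*1e3,y*1e3+12]],xatol=.1,fatol=.1))
    return np.round(best.x,1),round(best.fun,1),[f.sum() for _,_,f in obs]
E
python3 - <<'E'
from fit import *
import pickle
S,D,W=pickle.load(open("c0.pkl","rb"))
for n,M,c,x,y in [("red",CUP,"red",.620,-.012),("yel",CUP,"yel",.488,.145),("blu",CUP,"blu",.463,-.155),("tube",TUBE,"grn",.594,-.274),("glue",GLUE,"org",.622,-.010)]:
    for nm,cs in [("S",[S]),("D",[D]),("SD",[S,D])]: print(n,nm,*fit(cs,M,c,x,y,pad=30 if M is CUP and nm!="S" else 22))
E
```

```text
red S [621.3 -10.5] 220.4 [np.float64(464.0)]
red D [619.5  -7.5] 406.8 [np.float64(495.0)]
red SD [620.3  -9.5] 628.7 [np.float64(464.0), np.float64(495.0)]
yel S [489.9 145.4] 34.7 [np.float64(584.0)]
yel D [489.4 146.9] 78.4 [np.float64(770.0)]
yel SD [489.1 146.2] 117.2 [np.float64(584.0), np.float64(770.0)]
blu S [ 465.5 -159.7] 57.9 [np.float64(514.0)]
blu D [ 465.9 -158.2] 456.2 [np.float64(1367.0)]
blu SD [ 465.5 -159. ] 516.7 [np.float64(514.0), np.float64(1367.0)]
tube S [ 574.3 -285. ] 110.3 [np.float64(185.0)]
tube D [ 614.4 -251.6] 234.3 [np.float64(244.0)]
tube SD [ 592.4 -277. ] 401.7 [np.float64(185.0), np.float64(244.0)]
glue S [617.1 -11.8] 1118.1 [np.float64(1259.0)]
glue D [623.6  -6.9] 1378.2 [np.float64(1565.0)]
glue SD [622.2  -9.9] 2521.7 [np.float64(1259.0), np.float64(1565.0)]
```

Candidates for the blue cup in the scene picture: large (195,177), middle (236,187), small (229,217). I take the one at (236,187), since the 72 mm cup model fits it. The yellow cup is at (344,200), with the yellow jar at (238,266) as a lookalike. Next I fly the wrist camera over the tube for a closer look.

```bash
python3 -m handwheel '-9 -39 0 0 1; -9 -39 0 0 1; -9 -39 0 0 1; -9 -39 0 0 1; -9 -39 0 0 1; -9 -39 0 0 1; 0 0 0 0 1; 0 0 0 0 1; 0 0 0 0 1; 0 0 0 0 1'
python3 - <<'E'
from h import *
import pickle
W=cam("wrist");pickle.dump(W,open("c1.pkl","wb"));cv2.imwrite("pics/w2.png",W["img"])
print(pose()[0],r.get_obs()["t"])
crop(W["img"],180,80,200,150,4,"pics/w2c.png")
E
```

```text
t: 1.13
ee_pos: [0.5917, -0.2411, 0.2305]
eef_rot: [0.707, -0.707, -0.002, 0.002]
contact_force: [-0.8, -0.5, -0.1]
gripper_width: 0.0855
[ 0.59179464 -0.24074946  0.23044899] 1.1833
```

View pics/w2c.png

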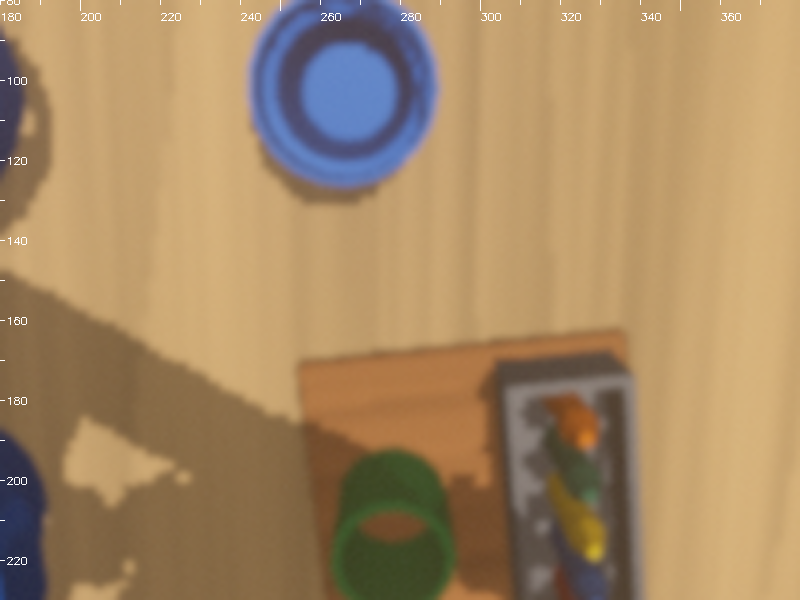

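View pics/w2.png

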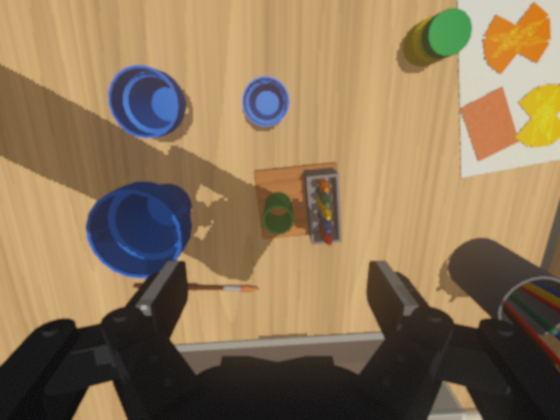

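Run:
```python
from h import *
import pickle
W=pickle.load(open("c1.pkl","rb"))
im=W["img"]
for uv in [(278.4,219),(278.5,220)]: print(np.round(onz(W,*uv,.066)*1e3,1))
s=8;x0,y0=240,180
c=cv2.resize(im[y0:y0+70,x0:x0+100],None,fx=s,fy=s,interpolation=cv2.INTER_CUBIC)
for (x,y,col) in [(.5940,-.2750,(255,255,255)),(*onz(W,278.4,219,.066)[:2],(0,255,255))]:
  for R in (.014,.017):
    q=np.array([(proj(W,[x+R*np.cos(t),y+R*np.sin(t),.066])-[x0-.5,y0-.5])*s for t in np.linspace(0,6.3,60)]).astype(int);cv2.polylines(c,[q],False,col,1)
cv2.imwrite("pics/w2t.png",c)
from fit import *
for n,x,y in [("blu",.4655,-.159)]: print(fit([W],CUP,n,x,y,pad=60))
```

```text
[ 593.4 -274.6   66. ]
[ 593.6 -275.7   66. ]
(array([ 467.8, -160.1]), np.float64(665.7), [np.float64(3907.0)])
```

View pics/w2t.png

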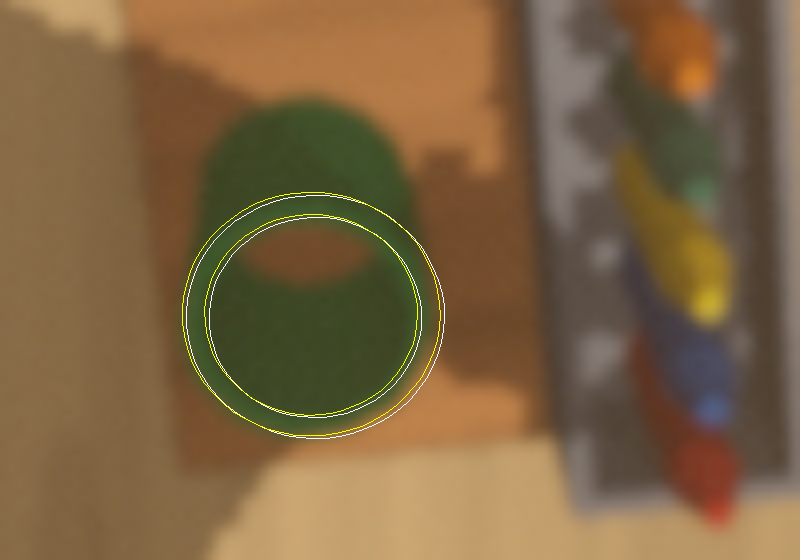

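```bash
python3 -m handwheel '5 38 0 0 1; 5 38 0 0 1; 5 38 0 0 1; 5 38 0 0 1; 5 38 0 0 1; 5 38 0 0 1; 2 32 0 0 1; 0 0 0 0 1; 0 0 0 0 1; 0 0 0 0 1'
python3 - <<'E'
from h import *
import pickle
W=cam("wrist");pickle.dump(W,open("c2.pkl","wb"));D=cam("side");S=cam("scene")
print(pose()[0],r.get_obs()["t"])
crop(W["img"],230,130,100,75,8,"pics/w3c.png")
crop(D["img"],260,170,70,70,8,"pics/d3c.png")
E
```

```text
t: 2.02
ee_pos: [0.6227, 0.0443, 0.2311]
eef_rot: [0.708, -0.707, -0.009, 0.007]
contact_force: [0.1, 0.3, 0.1]
gripper_width: 0.0855
[0.62293456 0.04228783 0.23110327] 2.1667
```

View pics/w3c.png

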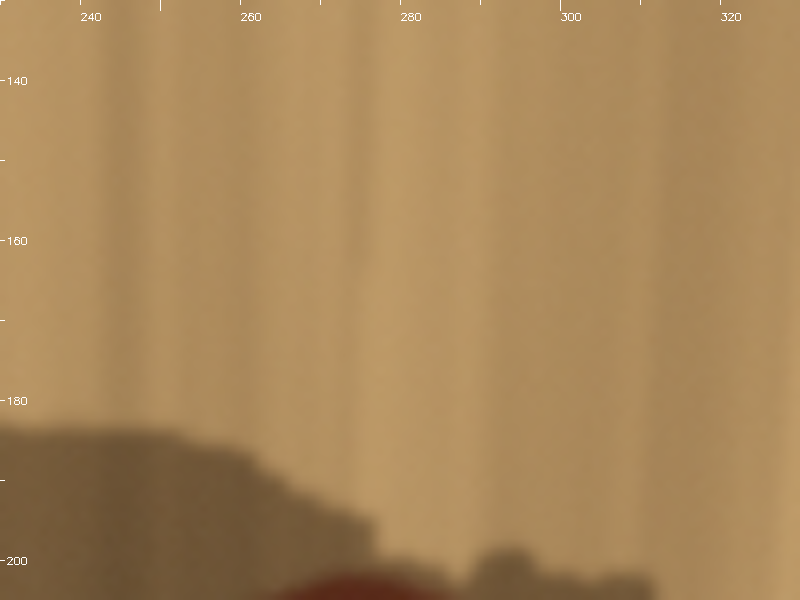

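View pics/d3c.png

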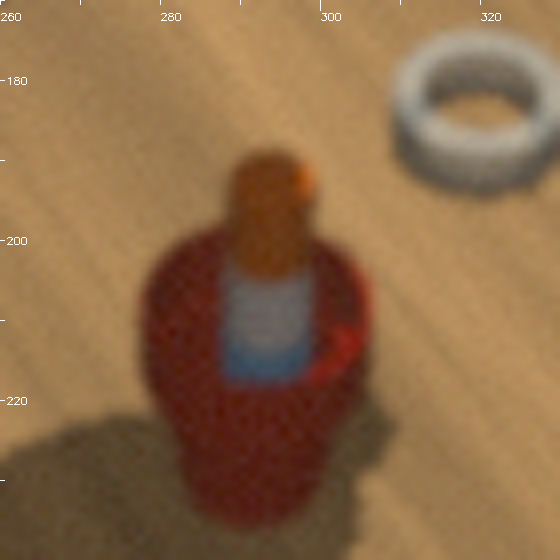

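```bash
python3 -m handwheel '0 -20 0 0 1; 0 0 0 0 1; 0 0 0 0 1; 0 0 0 0 1; 0 0 0 0 1; 0 0 0 0 1; 0 0 0 0 1; 0 0 0 0 1; 0 0 0 0 1; 0 0 0 0 1'
python3 - <<'E'
from h import *
import pickle
W=cam("wrist");pickle.dump(W,open("c2.pkl","wb"))
print(pose()[0],r.get_obs()["t"])
crop(W["img"],225,175,100,75,8,"pics/w4c.png")
E
```

```text
t: 3.0
ee_pos: [0.6229, 0.0181, 0.231]
eef_rot: [0.708, -0.707, -0.005, 0.004]
contact_force: [-0.3, 0.5, 0.8]
gripper_width: 0.0853
[0.62293651 0.01807377 0.23100955] 3.05
```

View pics/w4c.png

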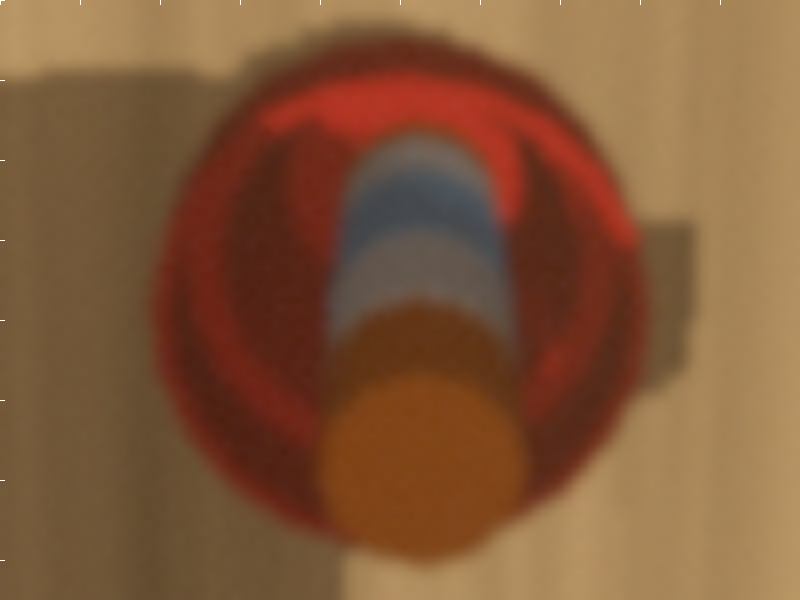

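Run:
```python
from h import *
import pickle
W=pickle.load(open("c2.pkl","rb"))
print(onz(W,277.3,233.1,.12)*1e3, onz(W,274.6,211,.072)*1e3)
W=pickle.load(open("c1.pkl","rb"));print(onz(W,277.9,219,.066)*1e3)
```

```text
[623.81739666  -9.54441088 120.        ] [621.12971674  -4.72853534  72.        ]
[ 592.91973668 -274.63384811   66.        ]
```

```bash
python3 -m handwheel '1 -25 0 0 1; 0 0 0 0 1; 0 0 0 0 1; 0 0 -25 0 1; 0 0 -30 0 1; 0 0 -25 0 1; 0 0 0 0 1; 0 0 0 0 1; 0 0 0 0 1; 0 0 0 0 1'
```

```text
t: 3.88
ee_pos: [0.6262, -0.0048, 0.1538]
eef_rot: [0.707, -0.707, -0.009, 0.002]
contact_force: [0.6, 0.4, 0.5]
gripper_width: 0.0855
```

```bash
python3 -m handwheel '-2 -5 0 0 1; 0 0 -22 0 1; 0 0 -22 0 1; 0 0 -18 0 1; 0 0 0 0 1; 0 0 0 0 1; 0 0 -4 0 1; 0 0 0 0 1; 0 0 0 0 1; 0 0 0 0 1'
python3 - <<'E'
from h import *
D=cam("side");crop(D["img"],240,130,120,110,6,"pics/d5.png");print(pose()[0])
E
```

```text
t: 4.72
ee_pos: [0.6337, -0.0134, 0.1034]
eef_rot: [-0.705, 0.709, 0.019, 0.008]
contact_force: [0.3, -0.1, 1.1]
gripper_width: 0.0853
[ 0.63394134 -0.01346435  0.10367081]
```

View pics/d5.png

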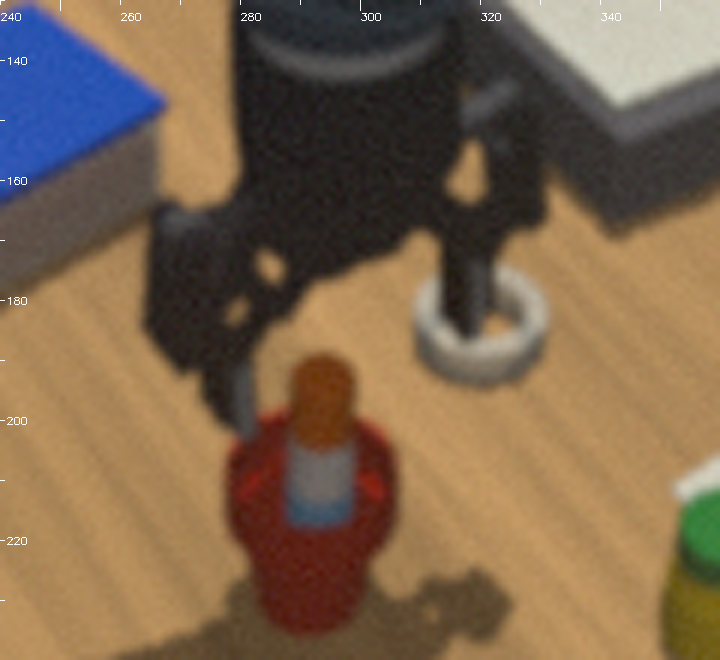

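```bash
cat >> h.py <<'E'
def st():
    o=r.get_obs();p,R=pose()
    print("t %.2f p"%o["t"],np.round(p*1e3,1),"axis",np.round(R[:,1],3),"yaw %.2f"%np.degrees(np.arctan2(R[1,0],R[0,0])),"F",np.round(o["contact_force"],1),"w %.1f"%(o["gripper_width"]*1e3),"grasp",np.round((p-R[:,1]*r.tcp_to_grasp)*1e3,1))
E
python3 -c "
from h import *
st()"
```

```text
t 4.77 p [633.9 -13.5 103.7] axis [ 0.038 -0.005 -0.999] yaw 0.92 F [-0.8  0.2  0.8] w 85.2 grasp [633.2 -13.4 122.4]
```

```bash
python3 -m handwheel '-5 1 0 0 1; -5 1 0 0 1; 0 1 0 0 1; 0 1 0 0 1; 0 0 0 0 1; 0 0 0 0 1; 0 0 0 0 1; 0 0 0 0 1; 0 0 0 0 1; 0 0 0 0 1'
python3 -c "
from h import *
st()"
```

```text
t: 5.6
ee_pos: [0.6232, -0.0088, 0.1049]
eef_rot: [-0.705, 0.709, 0.02, 0.008]
contact_force: [0.4, -0.1, 0.0]
gripper_width: 0.0857
t 5.60 p [623.2  -8.8 104.9] axis [ 0.04  -0.006 -0.999] yaw 0.95 F [ 0.4 -0.1  0. ] w 85.7 grasp [622.5  -8.7 123.5]
```

```bash
python3 -m handwheel '0 0 22 0 1; 0 0 22 0 1; 0 0 18 0 1; 0 0 0 0 1; 0 0 0 0 1; 0 0 0 0 1; 0 0 0 0 1; 0 0 0 0 1; 0 0 0 0 1; 0 0 0 0 1'
python3 -c "
from h import *
st()"
```

```text
t: 6.43
ee_pos: [0.6195, -0.0084, 0.1616]
eef_rot: [-0.706, 0.708, 0.016, 0.004]
contact_force: [0.0, -0.4, 0.1]
gripper_width: 0.0852
t 6.43 p [619.5  -8.4 161.6] axis [ 0.028 -0.004 -1.   ] yaw 0.91 F [ 0.  -0.4  0.1] w 85.2 grasp [618.9  -8.4 180.3]
```

```bash
python3 -m handwheel '0 0 -7 0 1; 0 0 -7 0 1; 0 0 -7 0 1; 0 0 -7 0 1; 0 0 -7 0 1; 0 0 -7 0 1; 0 0 -7 0 1; 0 0 -7 0 1; 0 0 0 0 1; 0 0 0 0 1'
python3 -c "
from h import *
st()"
```

```text
t: 7.27
ee_pos: [0.6172, -0.0081, 0.0958]
eef_rot: [-0.706, 0.708, 0.013, 0.002]
contact_force: [0.1, 0.4, 0.9]
gripper_width: 0.0854
t 7.27 p [617.2  -8.1  95.8] axis [ 0.022 -0.002 -1.   ] yaw 0.90 F [0.1 0.4 0.9] w 85.4 grasp [616.8  -8.  114.5]
```

```bash
python3 -m handwheel '1.5 0 -2 0 1; 1.5 -0.5 -2 0 1; 1.5 -0.5 -2 0 1; 1.5 -0.5 -2 0 1; 0 0 -2 0 1; 0 0 0 0 1; 0 0 0 0 1; 0 0 0 0 1; 0 0 0 0 1; 0 0 0 0 1'
python3 - <<'E'
from h import *
st()
D=cam("side");crop(D["img"],240,130,120,110,6,"pics/d6.png")
E
```

```text
t: 8.1
ee_pos: [0.6254, -0.01, 0.0867]
eef_rot: [-0.706, 0.708, 0.015, 0.004]
contact_force: [0.3, 1.4, 0.1]
gripper_width: 0.0856
t 8.10 p [625.4 -10.   86.7] axis [ 0.026 -0.003 -1.   ] yaw 0.90 F [0.3 1.4 0.1] w 85.6 grasp [624.9 -10.  105.4]
```

View pics/d6.png

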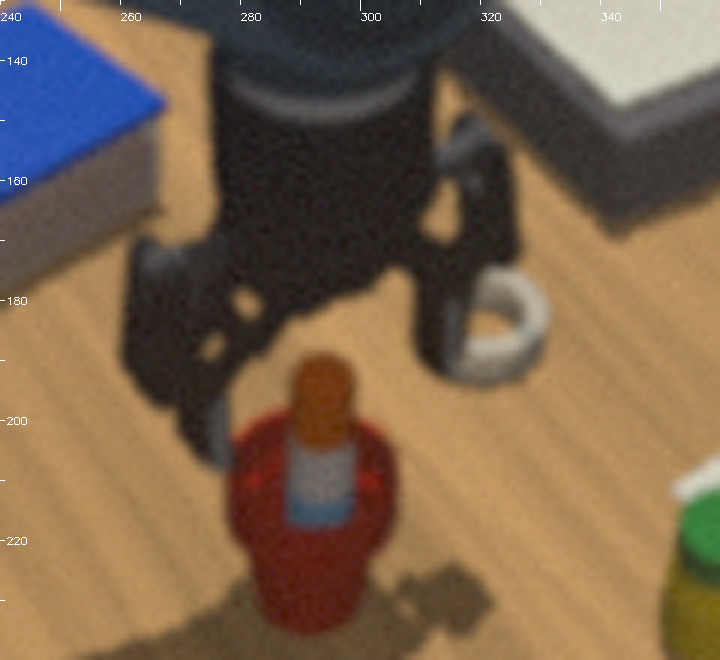

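```bash
python3 -m handwheel '0 0 0 0 -1; 0 0 0 0 -1; 0 0 0 0 -1; 0 0 0 0 -1; 0 0 0 0 -1; 0 0 0 0 -1; 0 0 0 0 -1; 0 0 0 0 -1; 0 0 0 0 -1; 0 0 0 0 -1' 40
python3 - <<'E'
from h import *
st()
D=cam("side");crop(D["img"],240,130,120,110,6,"pics/d7.png")
E
```

```text
t: 8.98
ee_pos: [0.6254, -0.01, 0.0872]
eef_rot: [-0.706, 0.708, 0.015, 0.004]
contact_force: [-1.0, 0.0, 0.3]
gripper_width: 0.0229
t 8.98 p [625.4 -10.   87.2] axis [ 0.026 -0.003 -1.   ] yaw 0.92 F [-1.   0.   0.3] w 22.9 grasp [624.9  -9.9 105.9]
```

View pics/d7.png

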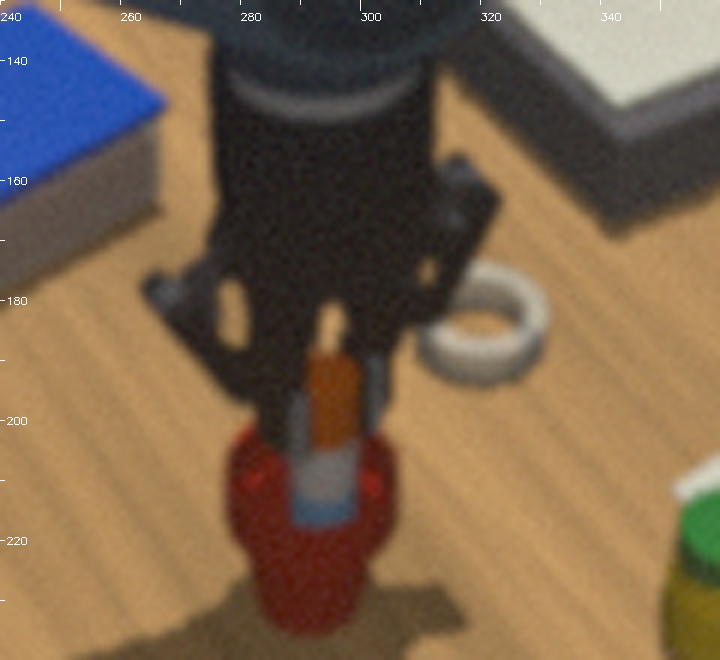

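```bash
python3 -m handwheel '0 0 4 0 -1; 0 0 8 0 -1; 0 0 10 0 -1; 0 0 12 0 -1; 0 0 12 0 -1; 0 0 12 0 -1; 0 0 12 0 -1; 0 0 10 0 -1; 0 0 6 0 -1; 0 0 3 0 -1'
python3 - <<'E'
from h import *
st()
D=cam("side");crop(D["img"],230,70,140,150,5,"pics/d8.png")
E
```

```text
t: 9.87
ee_pos: [0.6258, -0.01, 0.1878]
eef_rot: [-0.706, 0.708, 0.016, 0.005]
contact_force: [-0.5, -0.1, -0.4]
gripper_width: 0.0231
t 9.87 p [625.8 -10.  187.8] axis [ 0.03  -0.004 -1.   ] yaw 0.92 F [-0.5 -0.1 -0.4] w 23.1 grasp [625.2  -9.9 206.5]
```

View pics/d8.png

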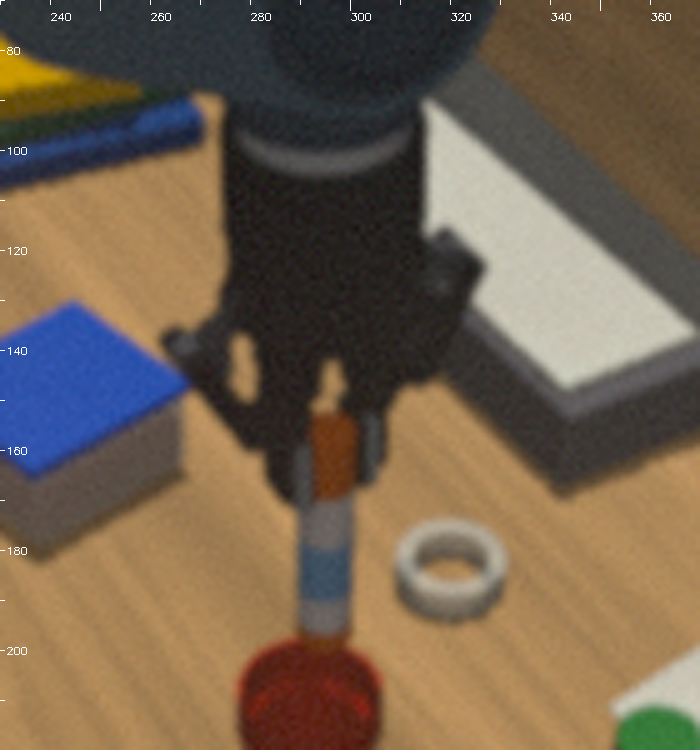

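Run:
```python
from h import *
D=cam("side");S=cam("scene")
p,R=pose();g=p-R[:,1]*r.tcp_to_grasp
for c in (D,S):
  for d in (np.array([0,0,-1.]),R[:,1]): print([np.round(proj(c,g+d*h),1) for h in (-.0165,.0985)])
crop(S["img"],250,150,70,100,6,"pics/s8.png")
```

```text
[array([295.1, 154.3]), array([293.9, 195.7])]
[array([294.9, 154.3]), array([295.1, 195.3])]
[array([280.2, 175.6]), array([280.8, 212. ])]
[array([280.3, 175.5]), array([280.5, 212.8])]
```

View pics/s8.png

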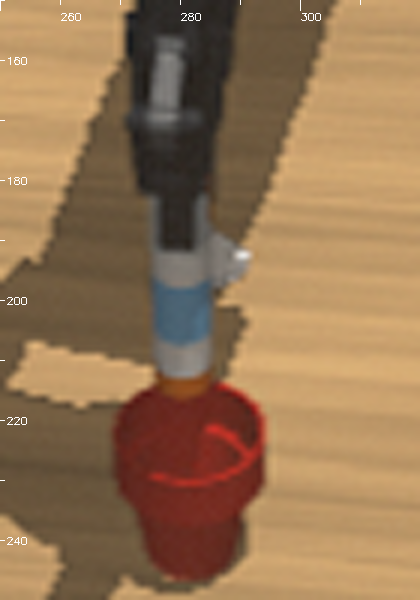

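```bash
python3 -m handwheel '-2 -15 0 0 -1; -3 -28 0 0 -1; -4 -34 0 0 -1; -4 -35 0 0 -1; -4 -35 0 0 -1; -4 -34 0 0 -1; -3 -26 0 0 -1; -2 -18 0 0 -1; -1 -10 0 0 -1; 0 -4 0 0 -1'
python3 -m handwheel '0 0 0 0 -1; 0 0 0 0 -1; 0 0 0 0 -1; 0 0 0 0 -1; 0 0 0 0 -1; 0 0 0 0 -1; 0 0 0 0 -1; 0 0 0 0 -1; 0 0 0 0 -1; 0 0 0 0 -1'
python3 - <<'E'
from h import *
st()
E
```

```text
t: 10.85
ee_pos: [0.5894, -0.2545, 0.1735]
eef_rot: [0.709, -0.705, -0.011, 0.004]
contact_force: [-0.4, 0.6, -0.5]
gripper_width: 0.0234
t: 11.68
ee_pos: [0.5901, -0.2484, 0.1718]
eef_rot: [0.71, -0.704, -0.012, 0.007]
contact_force: [-0.4, -0.0, -0.2]
gripper_width: 0.0229
t 11.68 p [ 590.1 -248.4  171.8] axis [ 0.007  0.01  -1.   ] yaw 1.54 F [-0.4 -0.  -0.2] w 22.9 grasp [ 589.9 -248.6  190.5]
```

```bash
python3 -m handwheel '0.5 -3 0 0 -1; 0.5 -4 0 0 -1; 0.5 -4 0 0 -1; 0.5 -4 0 0 -1; 0.5 -4 0 0 -1; 0.5 -4 0 0 -1; 0.5 -2 0 0 -1; 0 0 0 0 -1; 0 0 0 0 -1; 0 0 0 0 -1'
python3 - <<'E'
from h import *
st()
S=cam("scene");D=cam("side")
crop(S["img"],150,140,80,110,6,"pics/s9.png")
crop(D["img"],310,230,80,110,6,"pics/d9.png")
import pickle;pickle.dump((S,D,pose()),open("c3.pkl","wb"))
E
```

```text
t: 12.52
ee_pos: [0.5938, -0.2774, 0.1718]
eef_rot: [0.71, -0.704, -0.011, 0.006]
contact_force: [0.1, -0.1, 0.6]
gripper_width: 0.023
t 12.52 p [ 593.8 -277.4  171.8] axis [ 0.007  0.01  -1.   ] yaw 1.45 F [ 0.1 -0.1  0.6] w 23.0 grasp [ 593.7 -277.6  190.5]
```

View pics/s9.png

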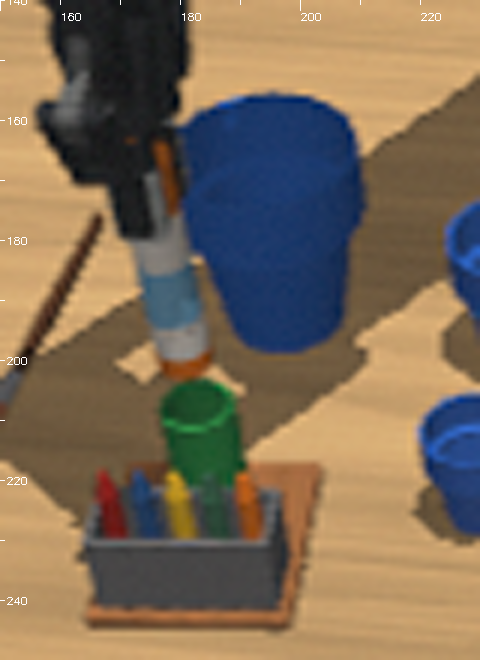

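View pics/d9.png

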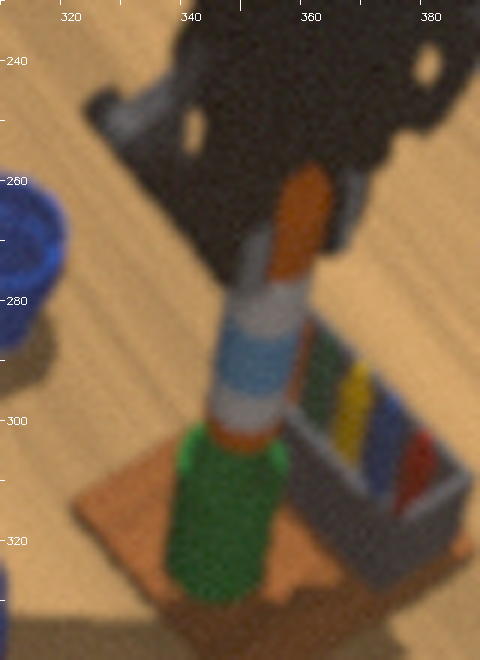

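Run:
```python
from h import *
import pickle
from scipy.optimize import least_squares
S,D,(p,R)=pickle.load(open("c3.pkl","rb"))
pp=lambda x,y,x0,y0:(x0+x/6-.4,y0+y/6-.4)
# centreline points of glue: (cam, u,v) ; points on axis line; foot centre
sc=[pp(158,240,150,140),pp(170,290,150,140),pp(181,335,150,140)]
sd=[pp(267,300,310,230),pp(259,350,310,230),pp(251,400,310,230)]
fS=pp(187,358,150,140); fD=pp(246,433,310,230)
def ld(c,q,u,v):
    o,d=ray(c,u,v);d/=np.linalg.norm(d)
    n=np.cross(d,q[1]);n/=np.linalg.norm(n);return (o-q[0])@n
def res(a):
    q=(np.array([a[0],a[1],.1]),np.array([a[2],a[3],-1.]))
    return [1e3*ld(S,q,*x) for x in sc]+[1e3*ld(D,q,*x) for x in sd]
s=least_squares(res,[.59,-.27,0,0]);print(s.x,np.round(s.fun,1))
print("foot tri",tri([(S,*fS),(D,*fD)]))
# tube axis by same means
sc=[pp(198,405,150,140),pp(207,480,150,140)];sd=[pp(230,480,310,230),pp(217,560,310,230)]
s=least_squares(res,[.59,-.27,0,0]);print("tube at z.1",s.x,np.round(s.fun,1))
print("mouthS",onz(S,*pp(199,403,150,140),.066))
```

```text
[ 0.59532162 -0.27611515  0.07682805  0.06536861] [-0.  0. -0.  0.  0.  0.]
foot tri [ 0.58980177 -0.28013437  0.08861888]
tube at z.1 [ 0.59473367 -0.27322853 -0.06243848 -0.08812807] [ 0. -0.  0.  0.]
mouthS [ 0.59243796 -0.27572139  0.066     ]
```

Run:
```python
from h import *
W=cam("wrist");st()
import pickle;pickle.dump((W,pose()),open("c4.pkl","wb"))
crop(W["img"],220,200,120,180,4,"pics/w9.png")
S,D,(p,R)=pickle.load(open("c3.pkl","rb"))
def cyl(im,c,P,ax,h0,h1,rad,s,x0,y0,col):
    ax=np.array(ax,float);ax/=np.linalg.norm(ax);e1=np.cross(ax,[0,1,0]);e1/=np.linalg.norm(e1);e2=np.cross(ax,e1)
    q=np.array([(proj(c,np.array(P)+ax*h+rad*(e1*np.cos(t)+e2*np.sin(t)))-[x0-.5,y0-.5])*s for h in (h0,h1) for t in np.linspace(0,6.3,40)]).astype(int)
    cv2.polylines(im,[cv2.convexHull(q)],True,col,1)
for c,x0,y0,o in ((S,150,150,"s"),(D,325,245,"d")):
    im=cv2.resize(c["img"][y0:y0+85,x0:x0+60],None,fx=9,fy=9,interpolation=cv2.INTER_CUBIC)
    cyl(im,c,[.593,-.275,.008],[0,0,1],0,.058,.017,9,x0,y0,(255,255,255))
    g=p-R[:,1]*r.tcp_to_grasp
    cyl(im,c,g,[0,0,-1],-.0165,.0985,.012,9,x0,y0,(255,255,255))
    cyl(im,c,g,[-0.02,0.09,-1],-.0165,.0985,.012,9,x0,y0,(0,255,255))
    cv2.imwrite(f"pics/{o}9z.png",im)
a,b=cv2.imread("pics/s9z.png"),cv2.imread("pics/d9z.png")
cv2.imwrite("pics/sd9z.png",cv2.resize(np.hstack([a,b])[:, :],None,fx=.74,fy=.74))
```

```text
t 12.67 p [ 593.8 -277.2  171.8] axis [ 0.007  0.01  -1.   ] yaw 1.46 F [0.7 0.2 0.2] w 22.9 grasp [ 593.7 -277.4  190.5]
```

View pics/w9.png

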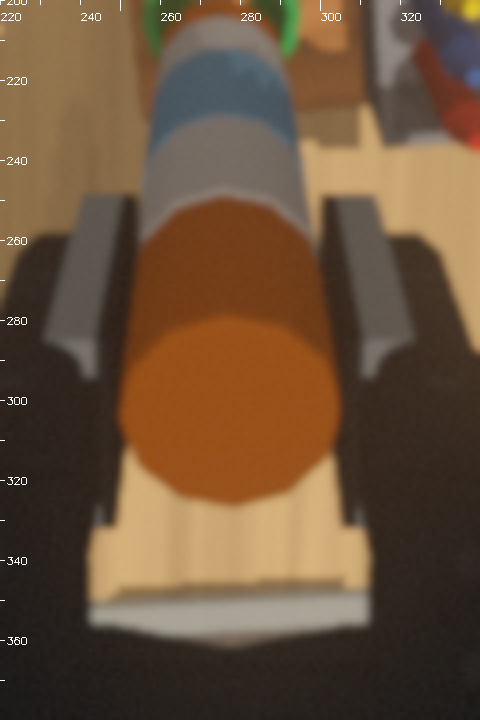

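View pics/sd9z.png

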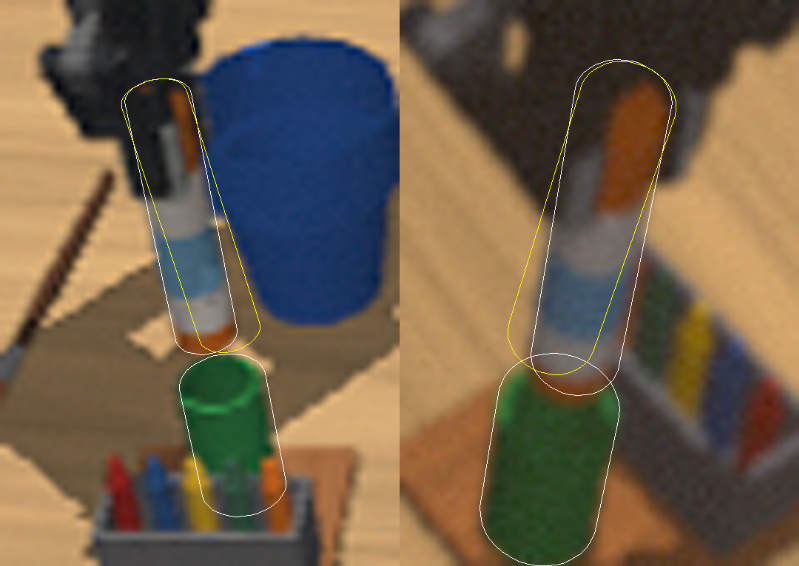

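```bash
python3 -m handwheel '0 1 0 0 -1; 0 1 -1 0 -1; 0 0.5 -2 0 -1; 0 0 -3 0 -1; 0 0 -3 0 -1; 0 0 -3 0 -1; 0 0 -2 0 -1; 0 0 0 0 -1; 0 0 0 0 -1; 0 0 0 0 -1'
cat > chk.py <<'E'
from h import *
import sys
def cyl(im,c,P,ax,h0,h1,rad,s,x0,y0,col):
    ax=np.array(ax,float);ax/=np.linalg.norm(ax);e1=np.cross(ax,[0,1,0]);e1/=np.linalg.norm(e1);e2=np.cross(ax,e1)
    q=np.array([(proj(c,np.array(P)+ax*h+rad*(e1*np.cos(t)+e2*np.sin(t)))-[x0-.5,y0-.5])*s for h in (h0,h1) for t in np.linspace(0,6.3,40)]).astype(int)
    cv2.polylines(im,[cv2.convexHull(q)],True,col,1)
st();S,D=cam("scene"),cam("side");p,R=pose();g=p-R[:,1]*r.tcp_to_grasp
out=[]
for c,x0,y0 in ((S,150,150),(D,325,245)):
    im=cv2.resize(c["img"][y0:y0+85,x0:x0+60],None,fx=9,fy=9,interpolation=cv2.INTER_CUBIC)
    raw=im.copy()
    cyl(im,c,[.593,-.275,.008],[0,0,1],0,.058,.017,9,x0,y0,(255,255,255))
    cyl(im,c,g,[0,0,-1],-.0165,.0985,.012,9,x0,y0,(255,255,255))
    out+=[im]
cv2.imwrite(sys.argv[1],cv2.resize(np.hstack(out),None,fx=.74,fy=.74))
E
python3 chk.py pics/k1.png
```

```text
t: 13.5
ee_pos: [0.5935, -0.2734, 0.1555]
eef_rot: [0.711, -0.703, -0.011, 0.007]
contact_force: [-0.2, 0.8, -0.1]
gripper_width: 0.023
t 13.50 p [ 593.5 -273.4  155.5] axis [ 0.006  0.01  -1.   ] yaw 1.52 F [-0.2  0.8 -0.1] w 23.0 grasp [ 593.4 -273.6  174.2]
```

View pics/k1.png

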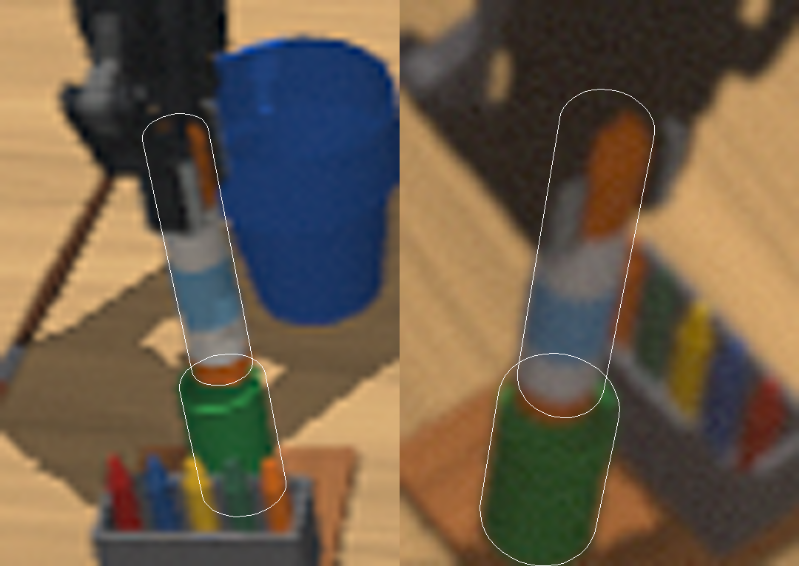

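```bash
python3 -m handwheel '0 -1.2 0 0 -1; 0 0 0 0 -1; 0 0 -2 0 -1; 0 0 -2 0 -1; 0 0 -2 0 -1; 0 0 -2 0 -1; 0 0 -2 0 -1; 0 0 0 0 -1; 0 0 0 0 -1; 0 0 0 0 -1'
python3 chk.py pics/k2.png
```

```text
t: 14.43
ee_pos: [0.5937, -0.2749, 0.1449]
eef_rot: [0.711, -0.704, -0.012, 0.007]
contact_force: [0.7, 0.2, -0.6]
gripper_width: 0.023
t 14.43 p [ 593.7 -274.9  144.9] axis [ 0.006  0.01  -1.   ] yaw 1.51 F [ 0.7  0.2 -0.6] w 23.0 grasp [ 593.6 -275.1  163.6]
```

View pics/k2.png

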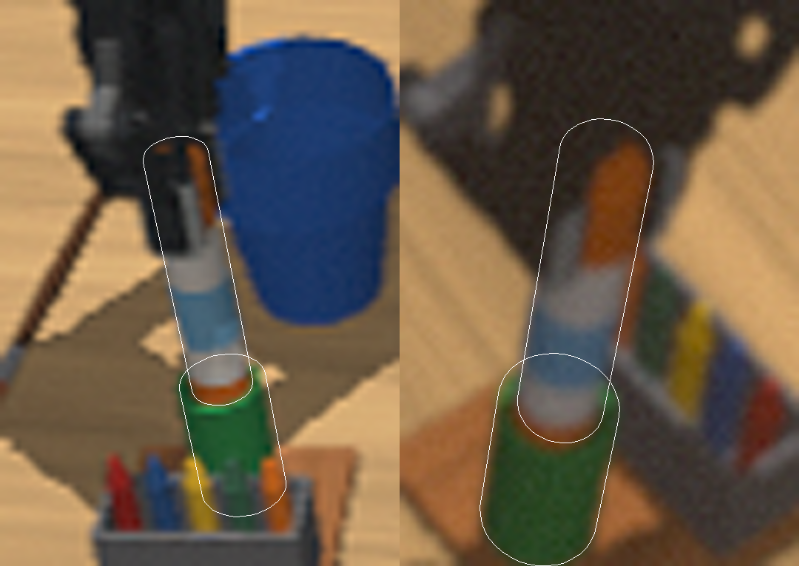

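```bash
python3 -m handwheel '0 0 -2 0 -1; 0 0 -2 0 -1; 0 0 -2 0 -1; 0 0 -2 0 -1; 0 0 -2 0 -1; 0 0 0 0 -1; 0 0 0 0 -1; 0 0 0 0 -1; 0 0 0 0 -1; 0 0 0 0 -1'
python3 chk.py pics/k3.png
```

```text
t: 15.37
ee_pos: [0.5938, -0.2751, 0.1341]
eef_rot: [0.71, -0.704, -0.012, 0.007]
contact_force: [0.5, 0.2, 0.2]
gripper_width: 0.0226
t 15.37 p [ 593.8 -275.1  134.1] axis [ 0.007  0.01  -1.   ] yaw 1.51 F [0.5 0.2 0.2] w 22.6 grasp [ 593.7 -275.2  152.8]
```

View pics/k3.png

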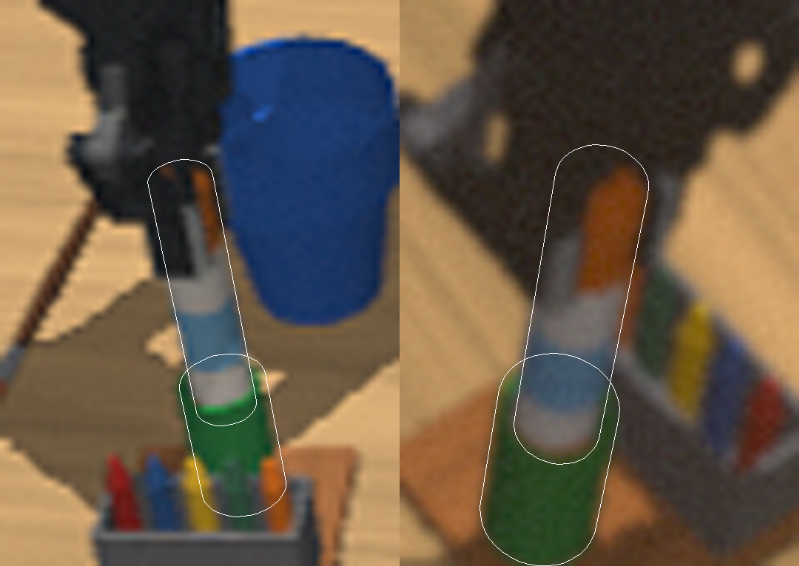

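```bash
python3 -m handwheel '0 0 -2 0 -1; 0 0 -3 0 -1; 0 0 -3 0 -1; 0 0 -3 0 -1; 0 0 -3 0 -1; 0 0 -3 0 -1; 0 0 -2 0 -1; 0 0 0 0 -1; 0 0 0 0 -1; 0 0 0 0 -1'
python3 -c "
from h import *
st()"
```

```text
t: 16.3
ee_pos: [0.5935, -0.2748, 0.1123]
eef_rot: [0.711, -0.703, -0.012, 0.007]
contact_force: [-0.3, -0.3, -0.0]
gripper_width: 0.0229
t 16.30 p [ 593.5 -274.8  112.3] axis [ 0.006  0.01  -1.   ] yaw 1.51 F [-0.3 -0.3 -0. ] w 22.9 grasp [ 593.4 -275.   131. ]
```

Free so far, with the foot about 30 mm inside. Going on to about 5 mm above the floor.

```bash
python3 -m handwheel '0 0 -2 0 -1; 0 0 -3 0 -1; 0 0 -3 0 -1; 0 0 -3 0 -1; 0 0 -3 0 -1; 0 0 -2 0 -1; 0 0 0 0 -1; 0 0 0 0 -1; 0 0 0 0 -1; 0 0 0 0 -1'
python3 chk.py pics/k4.png
```

```text
t: 17.13
ee_pos: [0.5937, -0.2749, 0.0948]
eef_rot: [0.711, -0.704, -0.012, 0.007]
contact_force: [0.2, -0.8, -0.7]
gripper_width: 0.0231
t 17.13 p [ 593.7 -274.9   94.8] axis [ 0.006  0.01  -1.   ] yaw 1.51 F [ 0.2 -0.8 -0.7] w 23.1 grasp [ 593.5 -275.1  113.5]
```

View pics/k4.png

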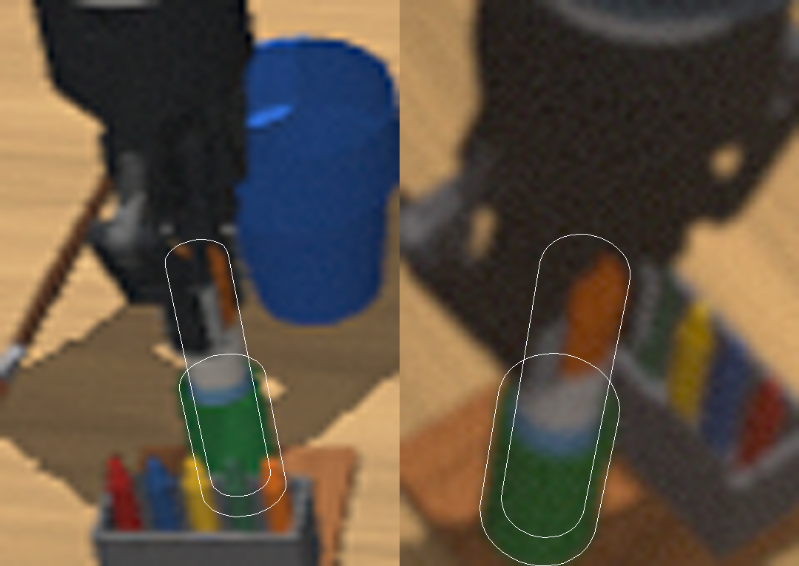

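```bash
python3 -m handwheel '0 0 -1.5 0 -1; 0 0 -1.5 0 -1; 0 0 -1 0 -1; 0 0 -0.5 0 -1; 0 0 0 0 -1; 0 0 0 0 -1; 0 0 0 0 -1; 0 0 0 0 -1; 0 0 0 0 -1; 0 0 0 0 -1'
python3 -c "
from h import *
st()"
```

```text
t: 18.07
ee_pos: [0.5939, -0.2751, 0.0904]
eef_rot: [0.71, -0.704, -0.012, 0.007]
contact_force: [0.1, 0.2, -0.7]
gripper_width: 0.0228
t 18.07 p [ 593.9 -275.1   90.4] axis [ 0.007  0.009 -1.   ] yaw 1.51 F [ 0.1  0.2 -0.7] w 22.8 grasp [ 593.8 -275.3  109.1]
```

Then 1 mm more, and open to let it settle on the floor.

```bash
python3 -m handwheel '0 0 -0.7 0 -1; 0 0 -0.5 0 -1; 0 0 0 0 -1; 0 0 0 0 -0.1; 0 0 0 0 -0.1; 0 0 0 0 -0.1; 0 0 0 0 -0.1; 0 0 0 0 -0.1; 0 0 0 0 -0.1; 0 0 0 0 -0.1'
python3 -c "
from h import *
st()"
```

```text
t: 18.9
ee_pos: [0.5943, -0.2754, 0.0897]
eef_rot: [0.71, -0.704, -0.012, 0.006]
contact_force: [0.6, 1.0, 0.5]
gripper_width: 0.0382
t 18.90 p [ 594.3 -275.4   89.7] axis [ 0.008  0.009 -1.   ] yaw 1.51 F [0.6 1.  0.5] w 38.2 grasp [ 594.2 -275.6  108.4]
```

```bash
python3 -m handwheel '0 0 3 0 -0.1; 0 0 6 0 -0.1; 0 0 10 0 -0.1; 0 0 12 0 -0.1; 0 0 12 0 -0.1; 0 0 12 0 0; 0 0 12 0 0.5; 0 0 10 0 1; 0 0 6 0 1; 0 0 3 0 1'
python3 chk.py pics/k5.png
```

```text
t: 19.73
ee_pos: [0.5949, -0.2757, 0.1878]
eef_rot: [0.709, -0.705, -0.014, 0.005]
contact_force: [0.2, 0.6, 0.2]
gripper_width: 0.0852
t 19.73 p [ 594.9 -275.7  187.8] axis [ 0.012  0.006 -1.   ] yaw 1.52 F [0.2 0.6 0.2] w 85.2 grasp [ 594.7 -275.9  206.5]
```

View pics/k5.png

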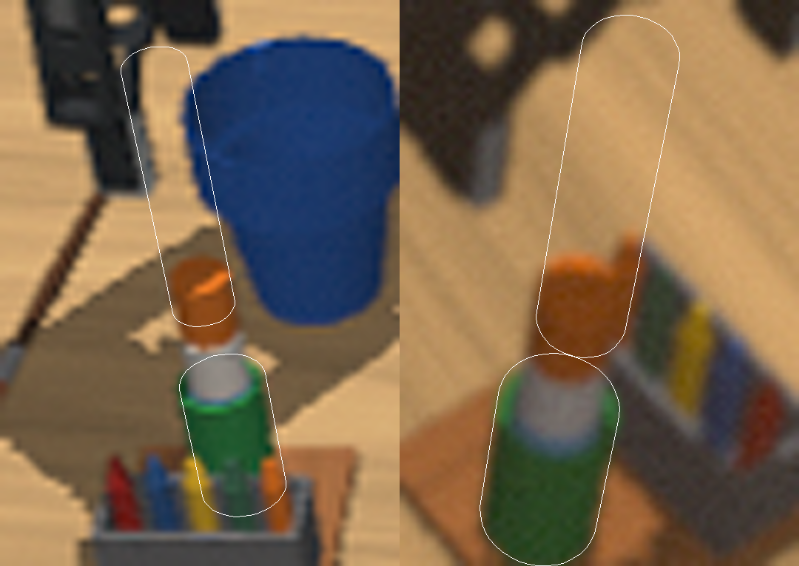

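```bash
python3 -m handwheel '-2 8 0 0 1; -4 16 0 0 1; -5 22 0 0 1; -6 25 0 0 1; -7 27 0 0 1; -7 27 0 0 1; -7 27 0 0 1; -7 27 0 0 1; -7 27 0 0 1; -7 27 0 0 1'
python3 - <<'E'
from h import *
st()
E
```

```text
t: 20.67
ee_pos: [0.5255, -0.032, 0.1762]
eef_rot: [0.712, -0.702, -0.005, 0.008]
contact_force: [0.4, 0.4, -0.9]
gripper_width: 0.0851
t 20.67 p [525.5 -32.  176.2] axis [-0.005  0.014 -1.   ] yaw 1.05 F [ 0.4  0.4 -0.9] w 85.1 grasp [525.6 -32.3 194.9]
```

```bash
python3 -m handwheel '-6 27 1 0 1; -6 26 1 0 1; -6 25 1 0 1; -5 22 1 0 1; -4 18 0 0 1; -2 13 0 0 1; -1 9 0 0 1; 0 5 0 0 1; 0 2 0 0 1; 0 0 0 0 1'
python3 - <<'E'
from h import *
import pickle
W=cam("wrist");st();pickle.dump(W,open("c5.pkl","wb"))
cv2.imwrite("pics/w10.png",W["img"])
from fit import *
print(fit([W],CUP,"yel",.489,.146,pad=80))
S,D=cam("scene"),cam("side")
o=[]
for c,x0,y0 in ((S,150,150),(D,325,245)):
    im=cv2.resize(c["img"][y0:y0+85,x0:x0+60],None,fx=7,fy=7,interpolation=cv2.INTER_CUBIC)
    from chk import cyl
    cyl(im,c,[.593,-.275,.008],[0,0,1],0,.115,.012,7,x0,y0,(255,255,255));o.append(im)
cv2.imwrite("pics/gl.png",np.hstack(o)[:595,:800])
E
```

```text
t: 21.5
ee_pos: [0.4814, 0.1304, 0.1704]
eef_rot: [0.713, -0.701, -0.001, 0.018]
contact_force: [0.7, 1.2, 0.4]
gripper_width: 0.0854
t 21.55 p [481.4 130.1 170.3] axis [-0.024  0.017 -1.   ] yaw 1.49 F [-0.1 -0.6  0.9] w 85.4 grasp [481.9 129.8 189. ]
(array([490.7, 146.1]), np.float64(154.3), [np.float64(5091.0)])
t 21.65 p [481.8 129.7 170.6] axis [-0.024  0.017 -1.   ] yaw 1.44 F [-0.2 -0.1  0.4] w 85.6 grasp [482.2 129.4 189.3]Traceback (most recent call last):
  File "<stdin>", line 11, in <module>
  File "chk.py", line 15, in <module>
    cv2.imwrite(sys.argv[1],cv2.resize(np.hstack(out),None,fx=.74,fy=.74))
                ~~~~~~~~^^^
IndexError: list index out of range
```

View pics/w10.png

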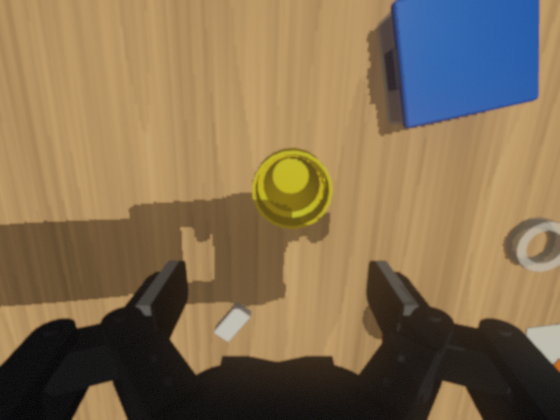

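```bash
python3 -m handwheel '1 2 0 0 1; 2 4 0 0 1; 2 4 -3 0 1; 1 3 -6 0 1; 1 1.5 -8 0 1; 0 0 -9 0 1; 0 0 -8 0 1; 0 0 -6 0 1; 0 0 -4 0 1; 0 0 -2 0 1'
sed -i 's/^st();S,D/if __name__!="__main__": raise SystemExit\nst();S,D/' chk.py
python3 - <<'E'
from h import *
st()
E
```

```text
t: 22.58
ee_pos: [0.4895, 0.1447, 0.1192]
eef_rot: [0.713, -0.701, 0.001, 0.017]
contact_force: [-0.8, 0.2, 0.5]
gripper_width: 0.0853
t 22.58 p [489.5 144.7 119.2] axis [-0.025  0.017 -1.   ] yaw 1.32 F [-0.8  0.2  0.5] w 85.3 grasp [489.9 144.4 137.9]
```

```bash
python3 -m handwheel '0 0.5 -4 0 1; 0 0.5 -8 0 1; 0 0.5 -10 0 1; 0 0 -10 0 1; 0 0 -10 0 1; 0 0 -9 0 1; 0 0 -7 0 1; 0 0 -5 0 1; 0 0 -2 0 1; 0 0 0 0 1'
python3 - <<'E'
from h import *
st()
D=cam("side");crop(D["img"],150,110,120,110,6,"pics/d11.png")
E
```

```text
t: 23.42
ee_pos: [0.4884, 0.146, 0.0458]
eef_rot: [0.713, -0.701, 0.002, 0.017]
contact_force: [0.3, 0.0, 0.5]
gripper_width: 0.0853
t 23.42 p [488.4 146.   45.8] axis [-0.027  0.017 -0.999] yaw 1.29 F [0.3 0.  0.5] w 85.3 grasp [488.9 145.6  64.5]
```

View pics/d11.png

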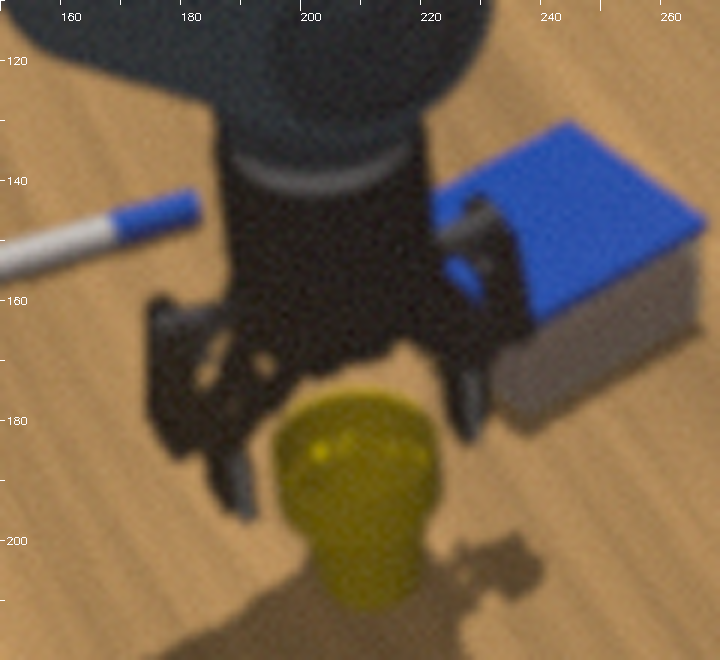

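```bash
python3 -m handwheel '0 0 0 0 -1; 0 0 0 0 -1; 0 0 0 0 -1; 0 0 0 0 -1; 0 0 0 0 -1; 0 0 0 0 -1; 0 0 0 0 -1; 0 0 0 0 -1; 0 0 0 0 -1; 0 0 0 0 -1' 40
python3 - <<'E'
from h import *
st()
D=cam("side");crop(D["img"],150,110,120,110,6,"pics/d12.png")
E
```

```text
t: 24.3
ee_pos: [0.4904, 0.1462, 0.0486]
eef_rot: [0.713, -0.701, -0.0, 0.015]
contact_force: [-0.8, -0.6, -0.2]
gripper_width: 0.0647
t 24.30 p [490.4 146.2  48.6] axis [-0.022  0.017 -1.   ] yaw 1.30 F [-0.8 -0.6 -0.2] w 64.7 grasp [490.8 145.8  67.3]
```

View pics/d12.png

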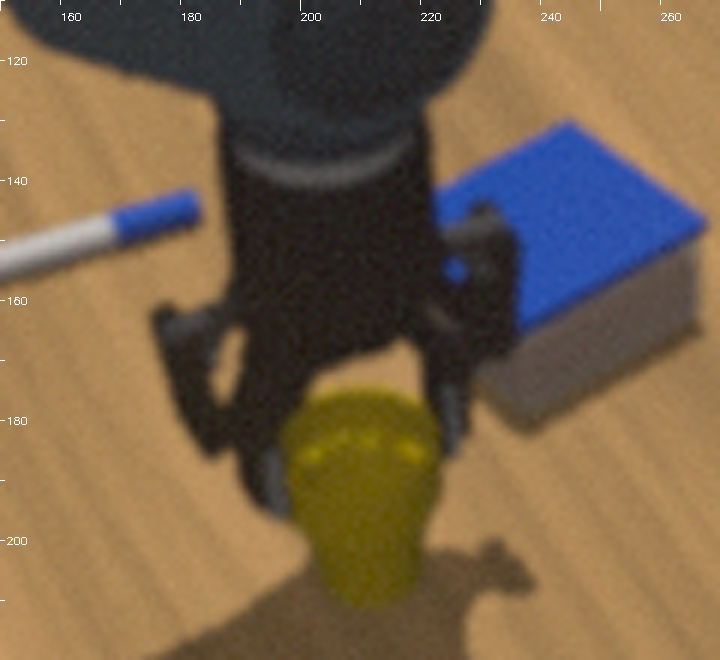

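```bash
python3 -m handwheel '0 0 4 0 -1; 0 0 8 0 -1; 0 0 11 0 -1; 0 0 12 0 -1; 0 0 12 0 -1; 0 0 12 0 -1; 0 0 12 0 -1; 0 0 9 0 -1; 0 0 5 0 -1; 0 0 2 0 -1'
python3 - <<'E'
from h import *
from fit import *
st();S,D=cam("scene"),cam("side")
for a in ([S],[D],[S,D]): print("red",*fit(a,CUP,"red",.6205,-.010,mins=140,pad=24))
p=pose()[0]
for a in ([S],[D],[S,D]): print("yel",*fit(a,CUP,"yel",.490,.146,dz=p[2]-.0486,pad=28))
o=[]
from chk import cyl
E
true
```

```text
t: 25.18
ee_pos: [0.4908, 0.1463, 0.1468]
eef_rot: [0.713, -0.701, -0.002, 0.014]
contact_force: [0.1, -0.1, -0.5]
gripper_width: 0.0649
t 25.18 p [490.8 146.3 146.8] axis [-0.017  0.018 -1.   ] yaw 1.30 F [ 0.1 -0.1 -0.5] w 64.9 grasp [491.1 145.9 165.5]
red [619.  -10.2] 59.3 [np.float64(623.0)]
red [620.8  -7.3] 224.2 [np.float64(676.0)]
red [620.3  -9.4] 287.2 [np.float64(623.0), np.float64(676.0)]
yel [488.8 146.3] 257.1 [np.float64(432.0)]
yel [492.8 151.5] 94.1 [np.float64(878.0)]
yel [492.4 147.8] 398.9 [np.float64(432.0), np.float64(878.0)]
```

```bash
python3 -m handwheel '2 -3 0 0 -1; 5 -6 0 0 -1; 7 -9 0 0 -1; 9 -11 0 0 -1; 10 -12 0 0 -1; 10 -12 0 0 -1; 10 -12 0 0 -1; 10 -12 0 0 -1; 10 -12 0 0 -1; 10 -12 0 0 -1'
python3 - <<'E'
from h import *
st()
E
```

```text
t: 26.12
ee_pos: [0.5788, 0.0338, 0.1414]
eef_rot: [0.713, -0.701, 0.001, 0.017]
contact_force: [0.4, 0.3, 0.8]
gripper_width: 0.0642
t 26.12 p [578.8  33.8 141.4] axis [-0.026  0.017 -1.   ] yaw 1.29 F [0.4 0.3 0.8] w 64.2 grasp [579.3  33.5 160.1]
```

```bash
python3 -m handwheel '8 -9 1 0 -1; 7 -7 1 0 -1; 6 -6 1 0 -1; 5 -5 0 0 -1; 3 -3 0 0 -1; 2 -2 0 0 -1; 1 -1 0 0 -1; 0 0 0 0 -1; 0 0 0 0 -1; 0 0 0 0 -1'
cat > nest.py <<'E'
from h import *
from fit import *
import sys
# usage: out lowx lowy lowdz upx upy updz (mm)
a=[float(v)/1e3 for v in sys.argv[2:8]]
st();out=[];S,D=cam("scene"),cam("side")
for c in (S,D):
    u,v=proj(c,[a[0],a[1],.08]);x0,y0=int(u)-30,int(v)-38
    im=cv2.resize(c["img"][y0:y0+75,x0:x0+60],None,fx=6.6,fy=6.6,interpolation=cv2.INTER_CUBIC)
    for X,Y,Z,col in ((a[0],a[1],a[2],(255,255,255)),(a[3],a[4],a[5],(255,255,0))):
        for part in CUP:
            q=np.array([(proj(c,[X+R*np.cos(t),Y+R*np.sin(t),Z+z])-[x0-.5,y0-.5])*6.6 for R,z in part for t in T]).astype(int)
            cv2.polylines(im,[cv2.convexHull(q)],True,col,1)
    out.append(im)
cv2.imwrite(sys.argv[1],np.hstack(out))
E
python3 -c "
from h import *
st()"
```

```text
t: 26.95
ee_pos: [0.6162, -0.0059, 0.1443]
eef_rot: [0.713, -0.701, 0.002, 0.016]
contact_force: [-0.3, 0.4, -1.7]
gripper_width: 0.0644
t 26.95 p [616.2  -5.9 144.3] axis [-0.026  0.018 -1.   ] yaw 1.12 F [-0.3  0.4 -1.7] w 64.4 grasp [616.7  -6.2 162.9]
```

```bash
python3 nest.py pics/n1.png 620 -9.5 0 616.7 -6.2 95.7
```

```text
t 26.95 p [616.2  -5.9 144.3] axis [-0.026  0.018 -1.   ] yaw 1.12 F [-0.3  0.4 -1.7] w 64.4 grasp [616.7  -6.2 162.9]
```

View pics/n1.png

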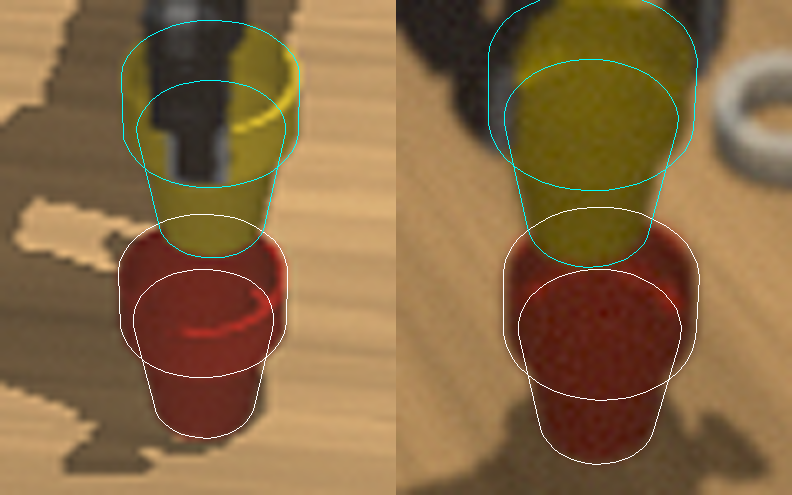

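```bash
python3 -m handwheel '1 -1 0 0 -1; 1.2 -1.2 0 0 -1; 1 -1 -2 0 -1; 0 0 -4 0 -1; 0 0 -6 0 -1; 0 0 -7 0 -1; 0 0 -7 0 -1; 0 0 -5 0 -1; 0 0 -3 0 -1; 0 0 0 0 -1'
python3 -c "
from h import *
st()"
```

```text
t: 27.88
ee_pos: [0.6184, -0.0088, 0.1054]
eef_rot: [0.713, -0.701, 0.003, 0.017]
contact_force: [0.1, -0.2, -1.1]
gripper_width: 0.0644
t 27.88 p [618.4  -8.8 105.4] axis [-0.028  0.018 -0.999] yaw 1.16 F [ 0.1 -0.2 -1.1] w 64.4 grasp [619.   -9.1 124.1]
```

```bash
python3 -m handwheel '0.6 -0.2 -2 0 -1; 0.5 0 -3 0 -1; 0 0 -4 0 -1; 0 0 -4 0 -1; 0 0 -3 0 -1; 0 0 -2 0 -1; 0 0 -1 0 -1; 0 0 0 0 -1; 0 0 0 0 -1; 0 0 0 0 -1'
python3 nest.py pics/n2.png 620 -9.5 0 620 -9.5 35
```

```text
t: 28.72
ee_pos: [0.62, -0.009, 0.0847]
eef_rot: [0.713, -0.701, 0.003, 0.017]
contact_force: [-0.7, 1.3, 0.1]
gripper_width: 0.0644
t 28.72 p [620.   -9.   84.7] axis [-0.028  0.018 -0.999] yaw 1.16 F [-0.7  1.3  0.1] w 64.4 grasp [620.6  -9.4 103.4]
```

View pics/n2.png

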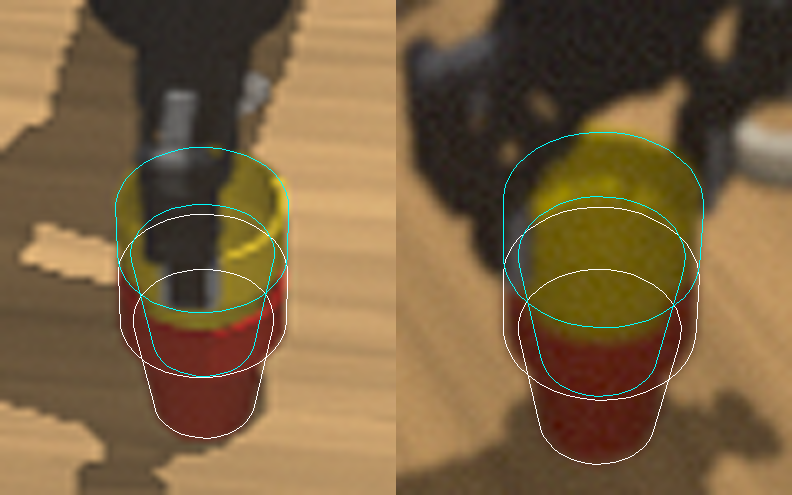

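```bash
python3 -m handwheel '0 0 -1.5 0 -1; 0 0 -2 0 -1; 0 0 -2 0 -1; 0 0 -1.5 0 -1; 0 0 -1 0 -1; 0 0 0 0 -1; 0 0 0 0 -1; 0 0 0 0 -1; 0 0 0 0 -1; 0 0 0 0 -1'
python3 nest.py pics/n3.png 620 -9.5 0 620 -9.5 25
```

```text
t: 29.65
ee_pos: [0.6203, -0.0091, 0.0762]
eef_rot: [0.713, -0.701, 0.002, 0.017]
contact_force: [0.1, 0.6, 0.3]
gripper_width: 0.065
t 29.65 p [620.3  -9.1  76.2] axis [-0.027  0.018 -0.999] yaw 1.16 F [0.1 0.6 0.3] w 65.0 grasp [620.8  -9.4  94.9]
```

View pics/n3.png

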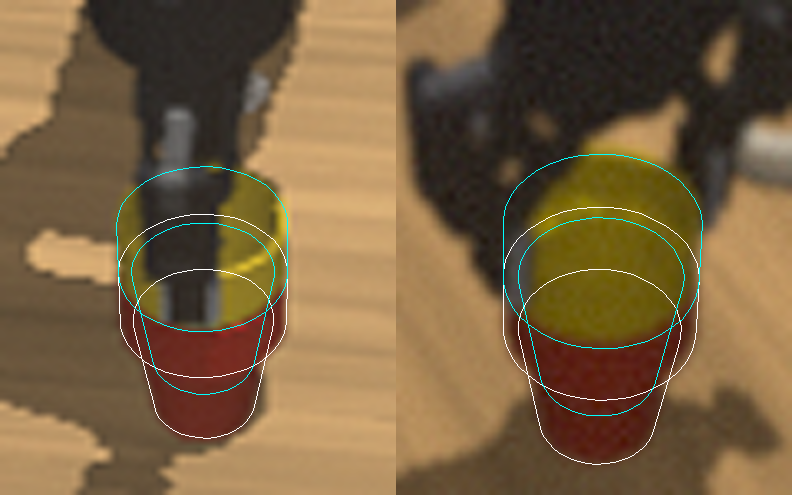

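```bash
python3 -m handwheel '0 0 -1 0 -1; 0 0 -1 0 -1; 0 0 -1 0 -1; 0 0 0 0 -1; 0 0 0 0 -1; 0 0 0 0 1; 0 0 0 0 1; 0 0 0 0 1; 0 0 0 0 1; 0 0 0 0 1'
python3 nest.py pics/n4.png 620 -9.5 0 620 -9.5 25
```

```text
t: 30.58
ee_pos: [0.6208, -0.0092, 0.0736]
eef_rot: [0.713, -0.701, 0.002, 0.016]
contact_force: [-0.4, -1.0, 0.3]
gripper_width: 0.0853
t 30.58 p [620.8  -9.2  73.6] axis [-0.026  0.017 -1.   ] yaw 1.16 F [-0.4 -1.   0.3] w 85.3 grasp [621.3  -9.5  92.3]
```

View pics/n4.png

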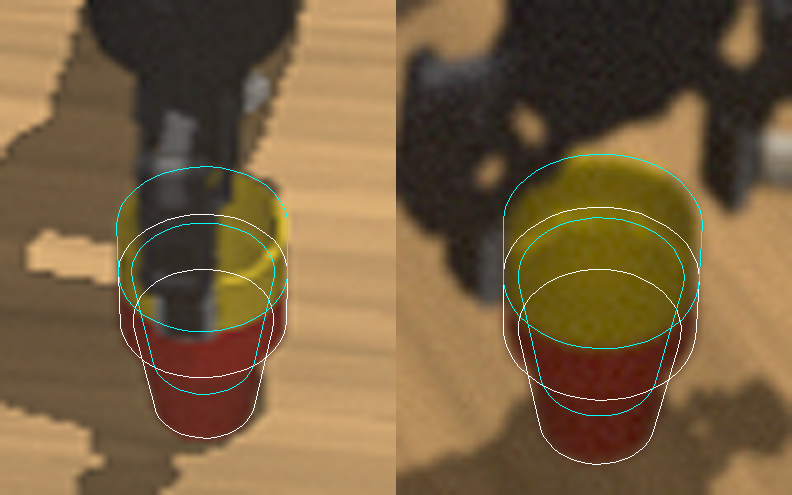

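```bash
python3 -m handwheel '0 0 4 0 1; 0 0 8 0 1; 0 0 12 0 1; 0 0 14 0 1; -2 -2 14 0 1; -5 -5 12 0 1; -8 -8 8 0 1; -11 -11 4 0 1; -13 -13 2 0 1; -14 -14 1 0 1'
python3 - <<'E'
from h import *
st()
E
python3 -m handwheel '-15 -14 1 0 1; -15 -14 1 0 1; -14 -13 1 0 1; -13 -13 0 0 1; -10 -10 0 0 1; -7 -7 0 0 1; -4 -4 0 0 1; -2 -2 0 0 1; 0 0 0 0 1; 0 0 0 0 1'
python3 - <<'E'
from h import *
from fit import *
W=cam("wrist");st()
cv2.imwrite("pics/w13.png",W["img"])
S,D=cam("scene"),cam("side")
print(fit([W],CUP,"blu",.466,-.159,pad=70),fit([S],CUP,"blu",.4655,-.159,pad=22))
print("yel in red",[fit([c],CUP,"yel",.620,-.0095,dz=.025,pad=24)[:2] for c in (S,D)],[fit([c],CUP,"red",.620,-.0095,mins=140,pad=24)[:2] for c in (S,D)])
for c,x0,y0,o in ((S,240,170,"s"),(D,255,150,"d")): crop(c["img"],x0,y0,80,80,5,f"pics/y{o}.png")
cv2.imwrite("pics/ynest.png",np.hstack([cv2.imread("pics/ys.png"),cv2.imread("pics/yd.png")]))
E
```

```text
t: 31.52
ee_pos: [0.5697, -0.0621, 0.167]
eef_rot: [0.712, -0.702, -0.003, 0.014]
contact_force: [-0.0, 0.6, 0.1]
gripper_width: 0.0855
t 31.52 p [569.7 -62.1 167. ] axis [-0.016  0.015 -1.   ] yaw 1.44 F [-0.   0.6  0.1] w 85.5 grasp [569.9 -62.4 185.6]
t: 32.35
ee_pos: [0.4876, -0.1454, 0.1832]
eef_rot: [0.71, -0.704, -0.008, 0.008]
contact_force: [0.5, -0.6, -0.0]
gripper_width: 0.0852
t 32.40 p [ 487.7 -145.4  183.2] axis [ 0.     0.007 -1.   ] yaw 1.34 F [0.2 0.7 0. ] w 85.2 grasp [ 487.7 -145.5  201.9]
(array([ 466.2, -161.6]), np.float64(1553.1), [np.float64(2957.0)]) (array([ 465.5, -159.7]), np.float64(54.0), [np.float64(518.0)])
yel in red [(array([618.6,  -9.6]), np.float64(182.7)), (array([721.6,  -1.2]), np.float64(136.0))] [(array([621.7,  -9.8]), np.float64(415.2)), (array([621.5,  -9.6]), np.float64(761.2))]
```

View pics/w13.png

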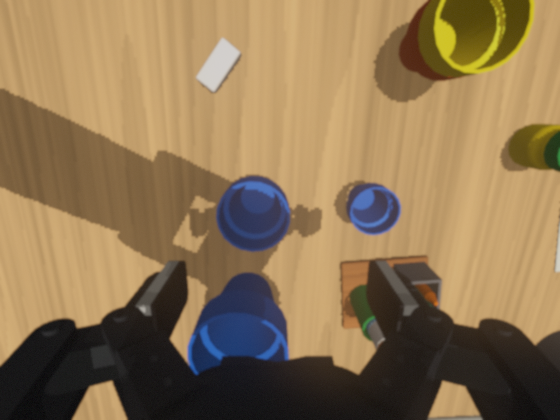

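View pics/ynest.png

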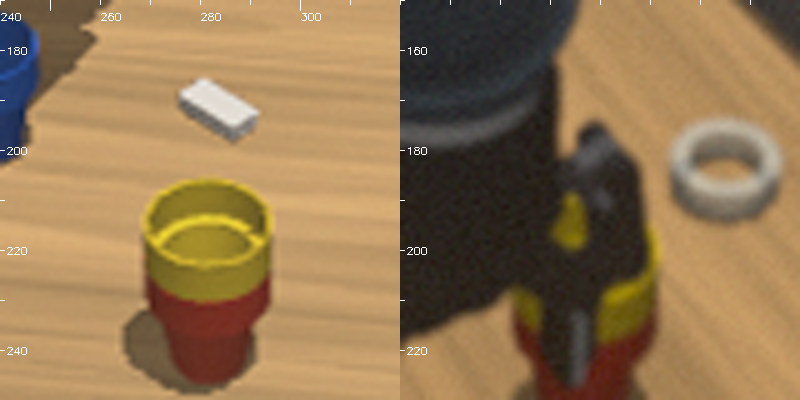

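Run:
```python
from h import *
W=cam("wrist");st()
print(np.round(onz(W,253.6,214,.072)*1e3,1), "bigrim", [np.round(onz(W,240,305,z)*1e3,1) for z in (.1,.12)])
```

```text
t 32.55 p [ 487.5 -145.2  182.8] axis [-0.001  0.008 -1.   ] yaw 1.36 F [-0.4 -0.7 -0.4] w 85.4 grasp [ 487.5 -145.3  201.5]
[ 467.7 -154.8   72. ] bigrim [array([ 458.3, -226.6,  100. ]), array([ 460.8, -212.7,  120. ])]
```

```bash
python3 -m handwheel '-2 -1.5 0 0 1; -4 -3 0 0 1; -5 -3 -2 0 1; -4 -3 -5 0 1; -3 -1.5 -8 0 1; -1 -1 -9 0 1; 0 0 -10 0 1; 0 0 -8 0 1; 0 0 -4 0 1; 0 0 -2 0 1'
python3 -c "
from h import *
st()"
```

```text
t: 33.38
ee_pos: [0.4654, -0.1584, 0.1281]
eef_rot: [0.71, -0.704, -0.007, 0.01]
contact_force: [-0.0, -1.2, 0.1]
gripper_width: 0.0855
t 33.38 p [ 465.4 -158.4  128.1] axis [-0.004  0.01  -1.   ] yaw 1.40 F [-0.  -1.2  0.1] w 85.5 grasp [ 465.5 -158.6  146.8]
```

```bash
python3 -m handwheel '0.5 -0.5 -4 0 1; 0.5 -0.5 -9 0 1; 0 0 -11 0 1; 0 0 -11 0 1; 0 0 -11 0 1; 0 0 -10 0 1; 0 0 -8 0 1; 0 0 -5 0 1; 0 0 -3 0 1; 0 0 0 0 1'
python3 - <<'E'
from h import *
st()
D=cam("side");crop(D["img"],200,210,120,110,6,"pics/d14.png")
E
```

```text
t: 34.22
ee_pos: [0.4667, -0.1589, 0.0477]
eef_rot: [0.711, -0.703, -0.008, 0.01]
contact_force: [0.4, 0.8, 0.1]
gripper_width: 0.0855
t 34.22 p [ 466.7 -158.9   47.7] axis [-0.004  0.01  -1.   ] yaw 1.46 F [0.4 0.8 0.1] w 85.5 grasp [ 466.8 -159.1   66.4]
```

View pics/d14.png

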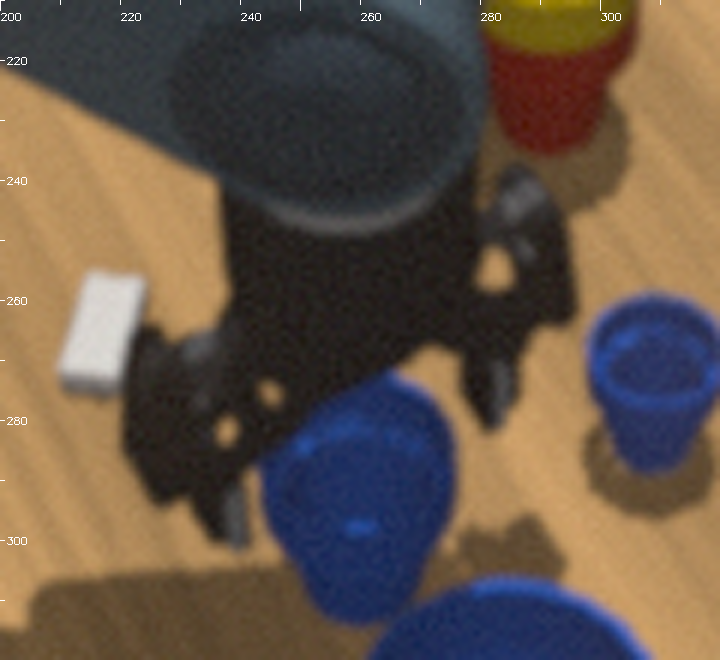

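Straddled cleanly, with the eraser well clear (it is farther away and low). Closing.

```bash
python3 -m handwheel '0 0 0 0 -1; 0 0 0 0 -1; 0 0 0 0 -1; 0 0 0 0 -1; 0 0 0 0 -1; 0 0 0 0 -1; 0 0 0 0 -1; 0 0 0 0 -1; 0 0 0 0 -1; 0 0 0 0 -1' 40
python3 -c "
from h import *
st()"
python3 -m handwheel '0 0 4 0 -1; 0 0 8 0 -1; 0 0 11 0 -1; 0 0 13 0 -1; 0 0 14 0 -1; 0 0 14 0 -1; 0 0 14 0 -1; 0 0 12 0 -1; 0 0 8 0 -1; 0 0 4 0 -1'
python3 - <<'E'
from h import *
from fit import *
st()
D,S=cam("side"),cam("scene");crop(D["img"],200,170,120,110,6,"pics/d15.png")
print(fit([S],CUP,"red",.620,-.0095,mins=140,pad=24)[:2],fit([S],CUP,"yel",.620,-.0095,dz=.025,pad=24))
E
```

```text
t: 35.1
ee_pos: [0.4686, -0.1601, 0.0508]
eef_rot: [0.709, -0.705, -0.009, 0.009]
contact_force: [-0.3, 0.8, -0.7]
gripper_width: 0.0638
t 35.10 p [ 468.6 -160.1   50.8] axis [ 0.001  0.007 -1.   ] yaw 1.47 F [-0.3  0.8 -0.7] w 63.8 grasp [ 468.6 -160.2   69.5]
t: 35.93
ee_pos: [0.4683, -0.1598, 0.1644]
eef_rot: [0.709, -0.705, -0.01, 0.008]
contact_force: [-0.8, -0.6, -1.1]
gripper_width: 0.0642
t 35.93 p [ 468.3 -159.8  164.4] axis [ 0.003  0.005 -1.   ] yaw 1.48 F [-0.8 -0.6 -1.1] w 64.2 grasp [ 468.3 -159.9  183.1]
(array([620.7,  -9.9]), np.float64(412.8)) (array([618.6,  -9.6]), np.float64(183.7), [np.float64(519.0)])
```

View pics/d15.png

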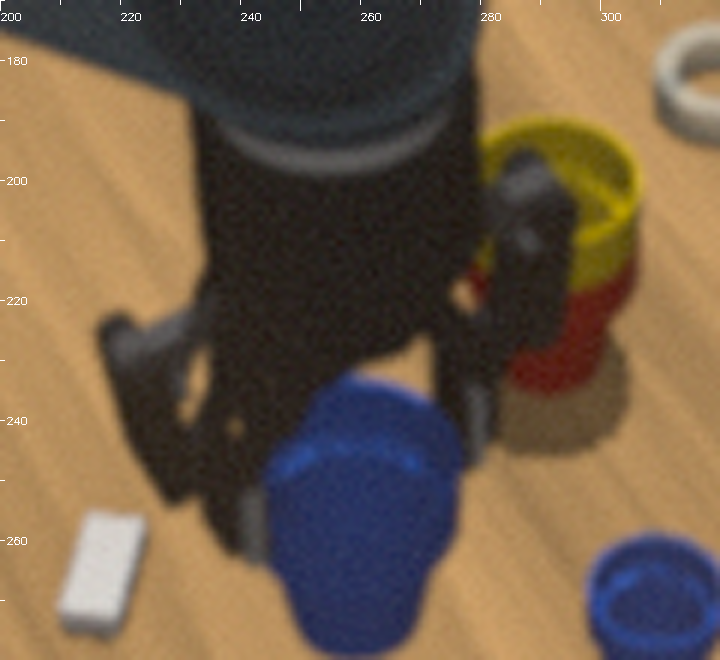

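```bash
python3 -m handwheel '2 2 2 0 -1; 5 5 2 0 -1; 8 8 1 0 -1; 11 10 1 0 -1; 12 12 1 0 -1; 12 12 1 0 -1; 12 12 0 0 -1; 12 12 0 0 -1; 12 12 0 0 -1; 12 11 0 0 -1'
python3 -c "
from h import *
st()"
```

```text
t: 36.87
ee_pos: [0.5695, -0.0532, 0.1653]
eef_rot: [0.711, -0.703, -0.005, 0.011]
contact_force: [0.1, 0.7, -2.0]
gripper_width: 0.0643
t 36.87 p [569.5 -53.2 165.3] axis [-0.008  0.012 -1.   ] yaw 1.32 F [ 0.1  0.7 -2. ] w 64.3 grasp [569.6 -53.4 184. ]
```

```bash
python3 -m handwheel '10 8 1 0 -1; 8 7 1 0 -1; 7 6 1 0 -1; 6 5 0 0 -1; 4 3 0 0 -1; 3 2 0 0 -1; 1 1 0 0 -1; 0 0 0 0 -1; 0 0 0 0 -1; 0 0 0 0 -1'
python3 -c "
from h import *
st()"
```

```text
t: 37.7
ee_pos: [0.6121, -0.0132, 0.1643]
eef_rot: [0.712, -0.702, -0.004, 0.015]
contact_force: [-0.7, -0.3, -0.9]
gripper_width: 0.064
t 37.70 p [612.1 -13.2 164.3] axis [-0.015  0.014 -1.   ] yaw 1.58 F [-0.7 -0.3 -0.9] w 64.0 grasp [612.4 -13.5 183. ]
```

```bash
python3 -m handwheel '2 1 0 0 -1; 2 1 0 0 -1; 2 1 0 0 -1; 1 0.5 -1 0 -1; 0 0 -2 0 -1; 0 0 -3 0 -1; 0 0 -3 0 -1; 0 0 -2 0 -1; 0 0 0 0 -1; 0 0 0 0 -1'
python3 nest.py pics/n5.png 620 -9.5 25 620 -9.5 99
```

```text
t: 38.53
ee_pos: [0.619, -0.0104, 0.1519]
eef_rot: [0.712, -0.702, -0.004, 0.015]
contact_force: [0.1, 0.4, -0.3]
gripper_width: 0.0637
t 38.53 p [619.  -10.4 151.9] axis [-0.016  0.014 -1.   ] yaw 1.47 F [ 0.1  0.4 -0.3] w 63.7 grasp [619.3 -10.7 170.6]
```

View pics/n5.png

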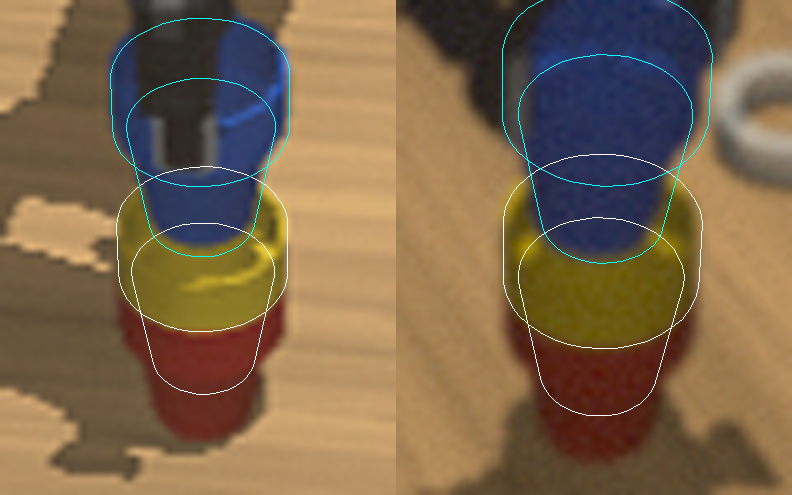

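```bash
python3 -m handwheel '0.5 0.6 -2 0 -1; 0.5 0.6 -4 0 -1; 0 0 -5 0 -1; 0 0 -5 0 -1; 0 0 -5 0 -1; 0 0 -4 0 -1; 0 0 -3 0 -1; 0 0 -2 0 -1; 0 0 0 0 -1; 0 0 0 0 -1'
python3 nest.py pics/n6.png 620 -9.5 25 620 -9.5 68
```

```text
t: 39.47
ee_pos: [0.6198, -0.009, 0.1182]
eef_rot: [0.712, -0.702, -0.003, 0.015]
contact_force: [-0.2, 0.1, 0.5]
gripper_width: 0.0642
t 39.47 p [619.8  -9.  118.2] axis [-0.017  0.014 -1.   ] yaw 1.47 F [-0.2  0.1  0.5] w 64.2 grasp [620.1  -9.3 136.9]
```

View pics/n6.png

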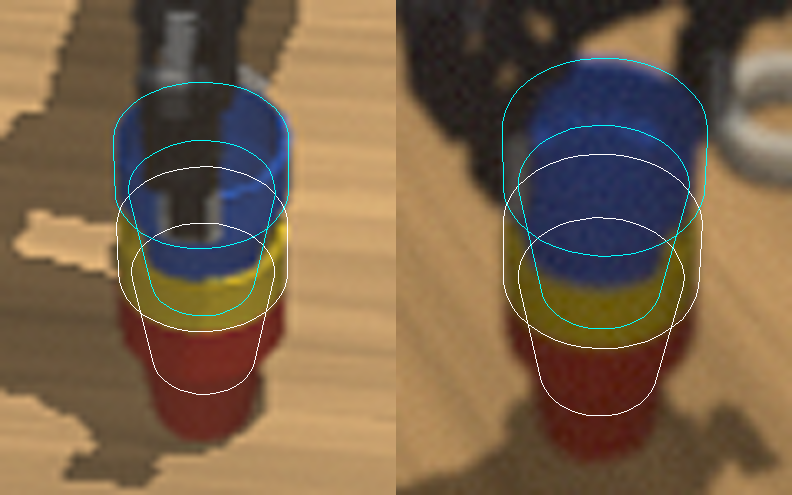

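```bash
python3 -m handwheel '0.3 0 -1.5 0 -1; 0 0 -2 0 -1; 0 0 -2 0 -1; 0 0 -2 0 -1; 0 0 -2 0 -1; 0 0 -1.5 0 -1; 0 0 -1 0 -1; 0 0 0 0 -1; 0 0 0 0 -1; 0 0 0 0 -1'
python3 nest.py pics/n7.png 620 -9.5 25 620 -9.5 50
```

```text
t: 40.4
ee_pos: [0.6207, -0.0092, 0.106]
eef_rot: [0.712, -0.702, -0.004, 0.014]
contact_force: [0.1, -0.5, -0.3]
gripper_width: 0.0639
t 40.40 p [620.7  -9.2 106. ] axis [-0.015  0.014 -1.   ] yaw 1.47 F [ 0.1 -0.5 -0.3] w 63.9 grasp [621.   -9.4 124.7]
```

View pics/n7.png

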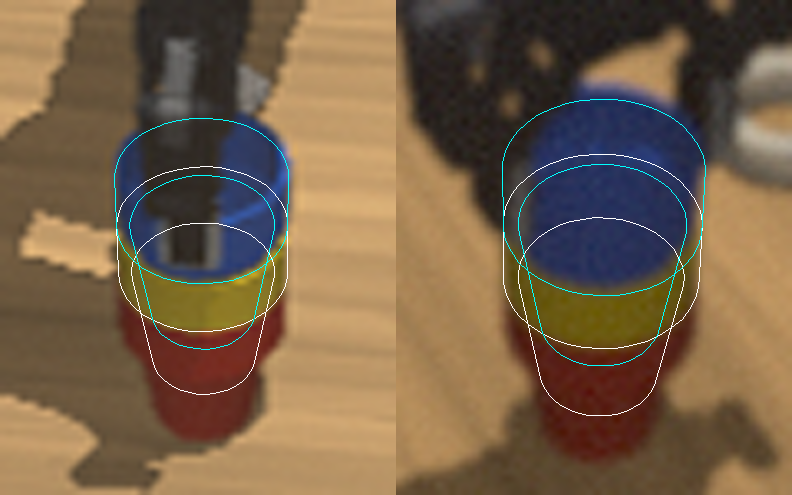

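```bash
python3 -m handwheel '0 0 -1 0 -1; 0 0 -1.2 0 -1; 0 0 -1.2 0 -1; 0 0 -1 0 -1; 0 0 -0.6 0 -1; 0 0 0 0 -1; 0 0 0 0 -1; 0 0 0 0 -1; 0 0 0 0 -1; 0 0 0 0 -1'
python3 nest.py pics/n8.png 620 -9.5 25 620 -9.5 50
```

```text
t: 41.33
ee_pos: [0.621, -0.0092, 0.1008]
eef_rot: [0.712, -0.702, -0.004, 0.014]
contact_force: [0.1, -0.1, -1.1]
gripper_width: 0.0639
t 41.33 p [621.   -9.2 100.8] axis [-0.014  0.013 -1.   ] yaw 1.47 F [ 0.1 -0.1 -1.1] w 63.9 grasp [621.3  -9.5 119.5]
```

View pics/n8.png

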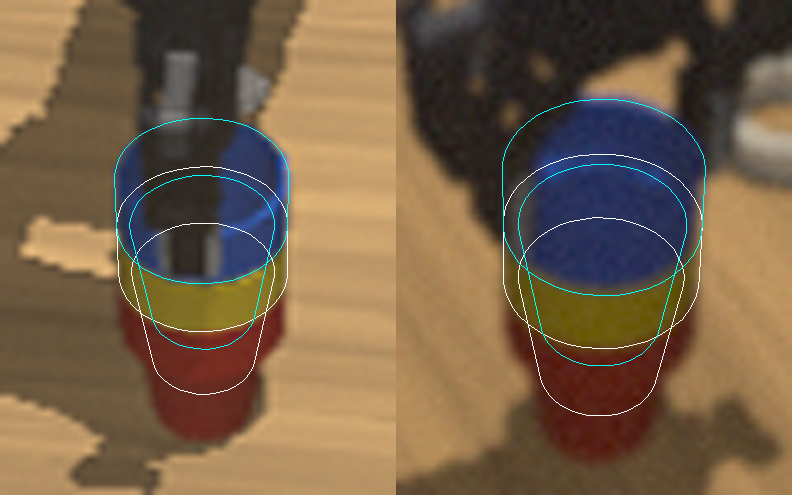

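```bash
python3 -m handwheel '0 0 -0.8 0 -1; 0 0 -0.7 0 -1; 0 0 -0.5 0 -1; 0 0 0 0 -1; 0 0 0 0 1; 0 0 0 0 1; 0 0 0 0 1; 0 0 0 0 1; 0 0 0 0 1; 0 0 0 0 1'
python3 -c "
from h import *
st()"
python3 -m handwheel '0 0 3 0 1; 0 0 6 0 1; 0 0 10 0 1; 0 0 14 0 1; 0 0 16 0 1; 0 0 16 0 1; 0 0 16 0 1; 0 0 14 0 1; 0 0 8 0 1; 0 0 4 0 1'
python3 -m handwheel '-3 8 2 0 1; -6 14 2 0 1; -8 18 0 0 1; -8 18 0 0 1; -8 18 0 0 1; -8 18 0 0 1; -6 14 0 0 1; -4 8 0 0 1; -2 4 0 0 1; 0 0 0 0 1'
python3 nest.py pics/n9.png 620.5 -9.5 25 620.5 -9.5 50
python3 - <<'E'
from h import *
from chk import cyl
E
python3 - <<'E'
from h import *
S,D=cam("scene"),cam("side")
cv2.imwrite("pics/sf.png",S["img"]);cv2.imwrite("pics/df.png",D["img"])
def cyl(im,c,P,h0,h1,rad,s,x0,y0):
    q=np.array([(proj(c,[P[0]+rad*np.cos(t),P[1]+rad*np.sin(t),h])-[x0-.5,y0-.5])*s for h in (h0,h1) for t in np.linspace(0,6.3,40)]).astype(int)
    cv2.polylines(im,[cv2.convexHull(q)],True,(255,255,255),1)
o=[]
for c,x0,y0 in ((S,150,160),(D,320,255)):
    im=cv2.resize(c["img"][y0:y0+70,x0:x0+50],None,fx=8,fy=8,interpolation=cv2.INTER_CUBIC)
    cyl(im,c,[.593,-.275],.008,.123,.012,8,x0,y0);o.append(im)
cv2.imwrite("pics/gf.png",np.hstack(o))
E
```

```text
t: 42.27
ee_pos: [0.6216, -0.0093, 0.0994]
eef_rot: [0.712, -0.702, -0.005, 0.013]
contact_force: [-0.6, -0.0, -0.7]
gripper_width: 0.0852
t 42.27 p [621.6  -9.3  99.4] axis [-0.012  0.013 -1.   ] yaw 1.47 F [-0.6 -0.  -0.7] w 85.2 grasp [621.8  -9.5 118.1]
t: 43.1
ee_pos: [0.6209, -0.0091, 0.2171]
eef_rot: [0.712, -0.702, -0.005, 0.013]
contact_force: [-0.7, -1.0, -0.6]
gripper_width: 0.0855
t: 43.93
ee_pos: [0.5575, 0.1235, 0.217]
eef_rot: [0.712, -0.702, -0.003, 0.017]
contact_force: [-0.5, 0.4, 0.4]
gripper_width: 0.0856
t 43.93 p [557.5 123.5 217. ] axis [-0.021  0.015 -1.   ] yaw 1.60 F [-0.5  0.4  0.4] w 85.6 grasp [557.9 123.2 235.7]
```

View pics/n9.png

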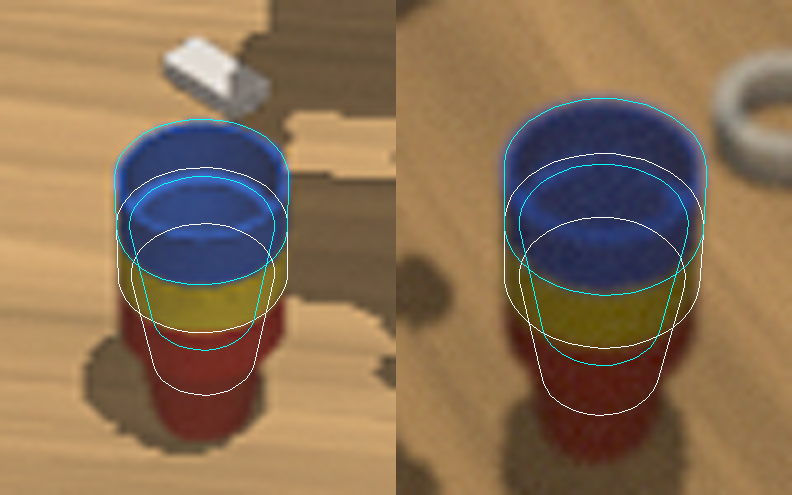

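View pics/gf.png

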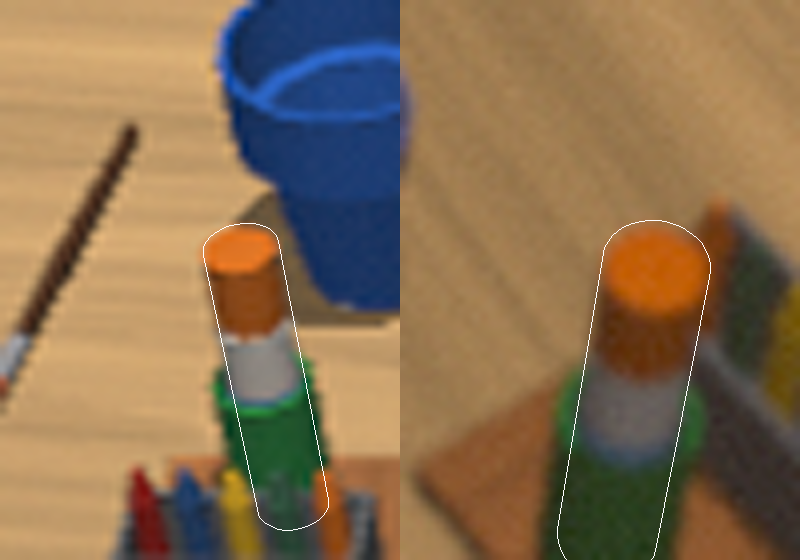

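View pics/sf.png

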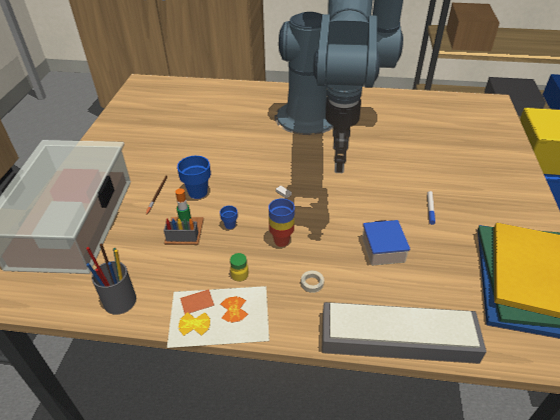

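The last pictures show a straight stack at scene pixel (281,222) that matches the 25 mm and 50 mm models. The glue cap top is at the modelled 123 mm, and the bystanders are where they were. Handing in.

```bash
python3 -c "
from plant import r
print(r.close_job())"
```

```text
the job is handed in; nothing more can be done
None
```

I moved the glue stick from the red cup into the green tube, cap up. I then nested the yellow cup in the red and the middle-sized blue cup in the yellow, and handed in at about 44 s. No verdict was reported.

**Last checks:**
- **Glue stick:** the outline of a stick standing fully home (cap top at 123 mm) matches in both fixed cameras to about 1–2 mm. I felt no floor contact on the wrist force, so "fully home" rests on the pictures.
- **Cup stack:** the outlines at +25 mm and +50 mm match the yellow and blue cups, straight and upright. The red cup is within a few mm of its start.
- **Bystanders:** none looks moved in the last scene picture, compared by eye. The arm ended clear of everything.

**What disagreed or went wrong:**
- My first hand-read rim centres were about 20 mm apart between cameras. I replaced them with silhouette fits.
- Those fits still differed by 2–3 mm between cameras for the red cup.
- The automatic colour fits of the nested cups were unreliable, one of them wildly off in x, because the arm or the other cup hid part of them. I judged the stack by the overlay pictures instead.
- The tool tilted by up to about 0.04 rad during fast moves, so I slowed down for the fits.

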